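# Weigh a paint pot on the balance

## Task

A paint pot stands in one pan of the balance. Set weights from the table gently, upright, in the empty pan, trying until the beam is level; any weight that you do not need stays on the table, and the paint pots and other things stay where they are.

Things in the scene. Friction and masses are not known exactly. Their poses are not given: they have to be found in the camera images.
- balance: two-pan balance fixed to the table: a blue base (100 mm by 130 mm, 56 mm high) under a yellow beam 280 mm long, with an upright needle and a white marker plate at the middle (top 190 mm above the table). Origin: centre of its underside on the table. y axis: along the beam towards the pan that holds the pot, x across the beam away from the robot, z up. The pans' centres lie 130 mm to either side (y = +130 the pot's, y = -130 the empty one). Only its place and yaw vary
- beam (a joint): tilt of the beam in rad: 0 when level, positive when the pot's side is down, stops at +0.17 and -0.17. It is sprung and well damped: it settles in about 1 s, at 0.05 rad for every 50 g by which the pot's side is heavier (so -0.05 when the weights' side is 50 g heavier), until it meets a stop. Where in a pan a load stands makes no difference
- pan_weights_floor (a point): centre of the inner floor of the empty pan, in which the weights belong: a yellow dish, flat floor about 104 mm across, wall to 124 mm across and 7 mm above the floor. It moves up and down with the beam (119 mm above the table when level, up to 22 mm higher or lower) and always stays horizontal
- pan_pot_floor (a point): centre of the inner floor of the other pan, alike, in which the paint pot stands
- pot_red: closed paint pot, white plastic with a red lid and a red band, 60 mm in diameter, 60 mm high. Origin: centre of its underside. One of the three pots stands in the balance pan, the other two on the plywood stand; which one is where changes. It is to be left where it stands. The pot in the pan weighs about 150, 250 or 300 g (within 2 per cent), so just two of the three weights balance it; which two must be found with the balance
- pot_green: closed paint pot, white plastic with a green lid and a green band, 60 mm in diameter, 60 mm high. Origin: centre of its underside. One of the three pots stands in the balance pan, the other two on the plywood stand; which one is where changes. It is to be left where it stands. The pot in the pan weighs about 150, 250 or 300 g (within 2 per cent), so just two of the three weights balance it; which two must be found with the balance
- pot_purple: closed paint pot, white plastic with a purple lid and a purple band, 60 mm in diameter, 60 mm high. Origin: centre of its underside. One of the three pots stands in the balance pan, the other two on the plywood stand; which one is where changes. It is to be left where it stands. The pot in the pan weighs about 150, 250 or 300 g (within 2 per cent), so just two of the three weights balance it; which two must be found with the balance
- weight_50: 50 g school weight, plain green plastic-coated metal, an upright cylinder 26 mm in diameter and 28 mm high with a thin neck (10 mm diameter, 4 mm high) and a 16 mm wide, 6 mm high button on top (38 mm high in all). Origin: centre of its underside; z up along its axis. Starts standing loose on the table, clear of its neighbours, on the robot's side of the balance; the three weights change places from start to start
- weight_100: 100 g school weight, plain white plastic-coated metal, an upright cylinder 34 mm in diameter and 32 mm high with a thin neck (10 mm diameter, 4 mm high) and a 16 mm wide, 6 mm high button on top (42 mm high in all). Origin: centre of its underside; z up along its axis. Starts standing loose on the table, clear of its neighbours, on the robot's side of the balance; the three weights change places from start to start
- weight_200: 200 g school weight, plain black plastic-coated metal, an upright cylinder 42 mm in diameter and 40 mm high with a thin neck (10 mm diameter, 4 mm high) and a 16 mm wide, 6 mm high button on top (50 mm high in all). Origin: centre of its underside; z up along its axis. Starts standing loose on the table, clear of its neighbours, on the robot's side of the balance; the three weights change places from start to start
- tape_roll: blue tape roll lying flat on the table among the weights, 56 mm in diameter, 19 mm high; a bystander. Origin: centre of its underside
- dye_red: red dye jar, 48 mm in diameter, 75 mm high; a bystander. Origin: centre of its underside
- dye_blue: blue dye jar, 60 mm in diameter, 85 mm high; a bystander. Origin: centre of its underside
- cup: orange plastic cup, 72 mm wide, 90 mm high; a bystander. Origin: centre of its underside
Things that resemble listed ones, but are neither listed nor needed, are in the scene too. Leave any yellow look-alike of the pot_purple alone.

How it is judged:
By the outcome, as a careful person would: the job done as asked, in the order asked, and still so for the second after the job is handed in, with the robot touching nothing.
It also fails if it takes over 64 s, if anything falls off the work surface, if the arm or the gripper's body presses on something with over 40 N, if the wrist force passes 120 N, or if a joint passes its speed limit or range.

## Robot

A 7-joint arm with a two-finger parallel gripper is mounted at the origin on the work surface. World frame = base frame: x ahead of the robot, y to its left, z up, the work surface at z = 0. Lengths are in m, angles in degrees, forces in N, time in s.
With the tool pointing down it reaches from about 0.4 to 0.75 m from the base axis. Payload 19.5 kg.
Tool frame: the origin (TCP) lies midway between the tips of the shut fingers; the grasp point (between the pads) lies 19 mm behind it (robot.tcp_to_grasp is the distance from the TCP to the grasp point, in m); y points along the fingers, x is the direction in which the jaws open and shut, and the axes are right-handed (so a half turn about y gives the same grasp; the last joint's range is limited). The gripper opens to 85 mm and grips with 20 to 120 N. Pads are 22 mm wide; open, the fingers measure 114 mm over their backs; the gripper's body (76 mm by 85 mm) begins 54 mm behind the grasp point. The pads swing forward as they close: fully open they stand 13 mm farther back than shut.
Start: joints at [68.715, 40.479, -1.581, 85.061, 1.261, 54.483, -4.326], TCP at [0.186, -0.544, 0.231] pointing down, gripper open.
Joint ranges: [-155.06, 155.06], [-18.47, 123.98], [-90, 86.84], [0, 140.48], [-83.41, 263.41], [0, 116], [-161.91, 161.91]. Speed limits (degrees/s): [108.29, 108.29, 147.25, 147.25, 172.46, 172.46, 172.46].

## Interface

Orientations are given as a 3x3 rotation matrix whose columns are the frame's x, y, z axes.
In Python, from workcell import robot gives the robot as it stands.
- The arm moves only by the tool move_arm, never from a script. Its argument "increments" is a list of rows, each an object of numbers: "hand": the finger opening in mm, from 0 to 85.4; "tx", "ty", "tz": the shift along the tool's x, y, z each as a share of 0.03 m, from -1 to 1; "twist": the turn about the tool's y as a share of 0.12 rad, from -1 to 1. In form: [{"hand": .., "tx": .., "ty": .., "tz": .., "twist": ..}, ...]. A call has 1 to 5 rows; each row shifts and turns the commanded pose from where the row before left it, along the tool's axes as they then stand; what a row does not reach is not made up. A row lasts 1/10 s, in which the tool goes at most 50 mm and 8.59 degrees, less where a joint would pass 70% of its speed; a pose out of reach is approached as far as the arm can. A call with a number of a shift or a turn outside -1 to 1 is refused whole. A call with a gripper value outside its range is refused whole. The fingers move at their own pace and stop on an object; "grip_force" is the grip in N (left out, the last holds). Time passes only in rows, so rows that do not move let the fingers close. It gives the time, the measured TCP pose, the force and the opening at its end, in the units of the state.
- robot.get_obs(): the state, without advancing time (a new reading comes with each control period).
- robot.grab_frame(name): name is "side" or "top"; returns the picture (384x512x3 uint8, red, green, blue); there is no depth.
- robot.camera_info(name): a dict with "fx", "fy", "cx", "cy" (pixels), "origin" and "rotation" of the camera in the world. Camera axes: x right, y down, z forward; pixel columns grow to the right and rows downward; lengths in m; the calibration is good to about 2 mm. A picture is of the moment at which its call begins. camera_info takes no time and is no camera call.
- robot.hand_in(): hands the job in, once; it reports no verdict.
Trained networks look in the newest picture that a camera, given by its name, has taken for a name from the list of things; names that differ only in an ending like _2 or _b are one class to them, and where a whole thing is asked for, a point or a joint stands for the part that bears it (a point fixed in the world has none). Each returns a list of dicts, best first, with "score" (0 to 1); they miss things now and then, are a little off and sometimes report something else, mostly with a low value. They report only what shows in the picture. A call takes as long as a camera call. They do not tell look-alikes from the thing itself.
- robot.find_in(thing, camera): "box" ([left, top, right, bottom] in pixels, round what is visible of it).
The state is a dict: "clock": time; "joints": joint angles; "joint_velocities": joint speeds; "tau": joint torques, N m; "tool_pos": TCP position; "eef_rot": TCP orientation; "wrist_force": force on the tool from outside, world axes, zero at the start; "torque": the same for the moment, N m; "opening": finger opening in m.
Only numpy, scipy, OpenCV 4.12 (cv2) and the standard library are available. Lean on these libraries where they do the work, as an engineer would, in place of code of your own. Each camera call takes 0.05 s, during which the arm holds its last target.

## Working session

There is one attempt and no reset: what is moved stays moved. The work goes in short steps, Python scripts to look and compute and a tool call to move; the robot and the scene stay as the last step left them, time stands still between calls to the robot, and variables do not carry over. Pictures are saved under pics/ and viewed, and the job is handed in when it is done.

Besides the shell and the picture viewer there is one more tool, called as a command line: name --argument value ..., lists and objects as JSON in quotes. move_arm: Moves the arm, as the interface text tells. Shift numbers are shares of 0.03 m and turn numbers shares of 0.12 rad, none past 1 either way. Its arguments: {"type":"object","properties":{"increments":{"type":"array","items":{"type":"object","properties":{"hand":{"type":"number"},"tx":{"type":"number","minimum":-1,"maximum":1},"ty":{"type":"number","minimum":-1,"maximum":1},"tz":{"type":"number","minimum":-1,"maximum":1},"twist":{"type":"number","minimum":-1,"maximum":1}}}},"grip_force":{"type":"number"}},"required":["increments"]}

```bash
ls; mkdir -p pics
python3 - <<'E'
from workcell import robot
import cv2, json
o=robot.get_obs(); print(o['clock'],o['tool_pos'],o['eef_rot'],o['opening'],robot.tcp_to_grasp)
for c in ['side','top']:
    im=robot.grab_frame(c); cv2.imwrite(f'pics/{c}0.png',im[:,:,::-1]); print(c,robot.camera_info(c))
    for t in ['balance','pan_weights_floor','weight_50','weight_100','weight_200','tape_roll']:
        r=robot.find_in(t,c); print(t,[(x['score'],x['box']) for x in r[:2]])
print(robot.get_obs()['clock'])
E
```

```text
pics
0.0 [ 0.1861404  -0.54375016  0.2308251 ] [[ 3.23840803e-01 -3.71366761e-04  9.46111514e-01]
 [-9.46110908e-01  1.07054631e-03  3.23841016e-01]
 [-1.13311998e-03 -9.99999358e-01 -4.66756499e-06]] 0.08548425292715926 0.0187
side {'fx': 438.2339412108644, 'fy': 438.2339412108644, 'cx': 253.10503005891954, 'cy': 190.9843740563377, 'origin': array([0.06144692, 1.03481546, 0.75346152]), 'rotation': array([[-0.9166941 , -0.21152856,  0.33900972],
       [-0.39943785,  0.46169398, -0.7920152 ],
       [ 0.01101509, -0.86144897, -0.50772466]])}
balance [(0.65, [168.6, 139.9, 257.0, 224.6])]
pan_weights_floor [(0.76, [221.0, 142.9, 257.2, 159.7])]
weight_50 [(0.68, [251.1, 232.5, 262.6, 247.5]), (0.51, [289.1, 170.1, 305.6, 190.1])]
weight_100 [(0.68, [251.1, 232.5, 262.6, 247.5]), (0.51, [289.1, 170.1, 305.6, 190.1])]
weight_200 [(0.68, [251.1, 232.5, 262.6, 247.5]), (0.51, [289.1, 170.1, 305.6, 190.1])]
tape_roll [(0.5, [281.7, 193.3, 300.3, 207.0])]
top {'fx': 416.4607053090465, 'fy': 416.4607053090465, 'cx': 257.05475184236, 'cy': 193.93859688973387, 'origin': array([ 0.23171132, -0.01576772,  1.44757545]), 'rotation': array([[ 0.07106535, -0.97489933,  0.21100002],
       [-0.99744772, -0.07092126,  0.00826012],
       [ 0.0069116 , -0.21104849, -0.97745116]])}
balance [(0.93, [206.7, 134.8, 321.1, 179.1]), (0.63, [119.3, 173.0, 136.9, 193.0])]
pan_weights_floor []
weight_50 [(0.6, [213.6, 215.7, 222.3, 224.2]), (0.47, [315.8, 216.6, 328.3, 228.9])]
weight_100 [(0.6, [213.6, 215.7, 222.3, 224.2]), (0.47, [315.8, 216.6, 328.3, 228.9])]
weight_200 [(0.6, [213.6, 215.7, 222.3, 224.2]), (0.47, [315.8, 216.6, 328.3, 228.9])]
tape_roll [(0.63, [283.3, 217.5, 303.1, 233.7])]
0.7
```

Run:
```python
import cv2
a=cv2.imread('pics/top0.png')[110:270,80:360];cv2.imwrite('pics/t0c.png',cv2.resize(a,None,fx=2.85,fy=2.85,interpolation=3))
a=cv2.imread('pics/side0.png')[80:290,130:410];cv2.imwrite('pics/s0c.png',cv2.resize(a,None,fx=2.85,fy=2.85,interpolation=3))
```

```text
(no output)
```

View pics/t0c.png

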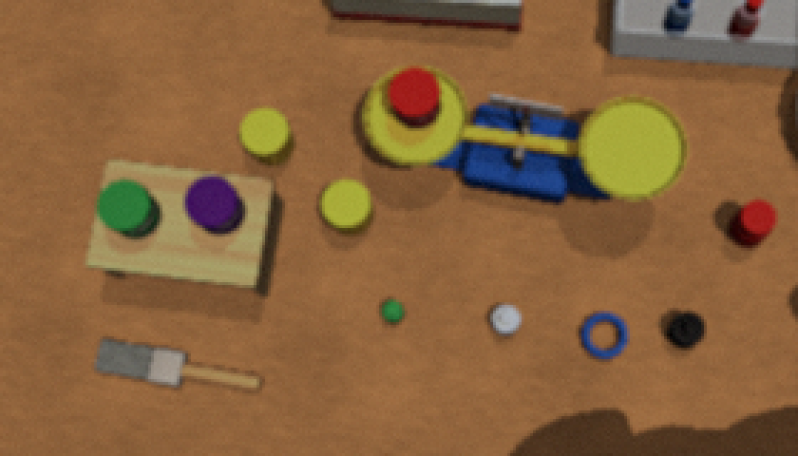

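View pics/s0c.png

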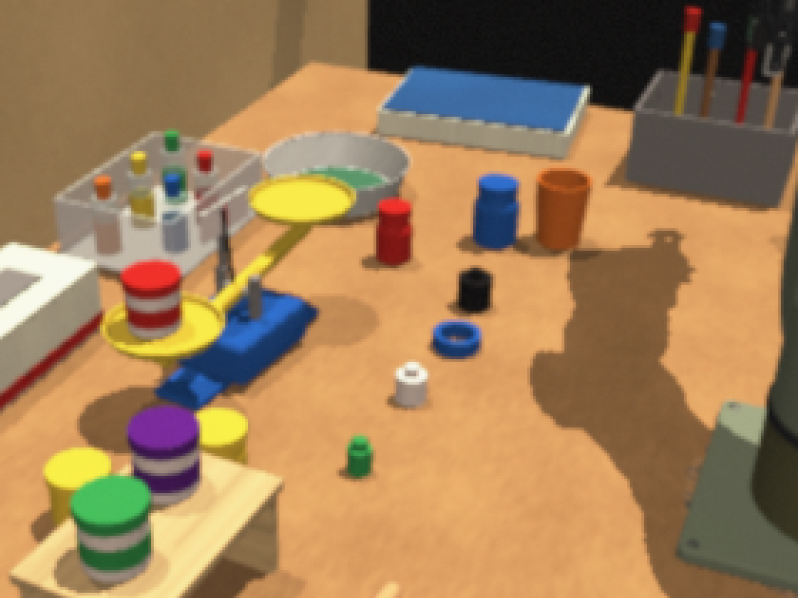

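View pics/top0.png

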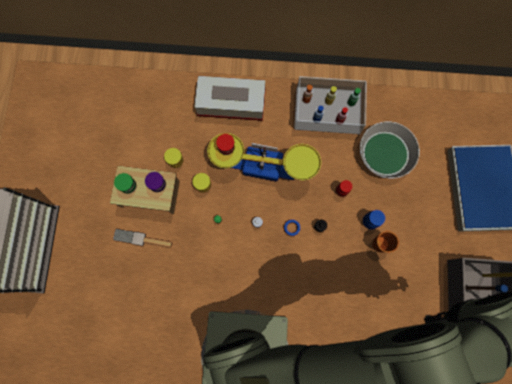

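```bash
cat > h.py <<'E'
import numpy as np, cv2
from workcell import robot
def ray(c,u,v):
    i=robot.camera_info(c); d=i['rotation']@np.array([(u-i['cx'])/i['fx'],(v-i['cy'])/i['fy'],1]); return i['origin'],d
def atz(c,u,v,z):
    o,d=ray(c,u,v); return o+d*(z-o[2])/d[2]
def proj(c,p):
    i=robot.camera_info(c); q=i['rotation'].T@(np.asarray(p,float)-i['origin']); return np.array([i['fx']*q[0]/q[2]+i['cx'],i['fy']*q[1]/q[2]+i['cy']])
def tri(a,b):
    A=[];B=[]
    for o,d in (a,b):
        d=d/np.linalg.norm(d);P=np.eye(3)-np.outer(d,d);A.append(P);B.append(P@o)
    x=np.linalg.lstsq(np.vstack(A),np.hstack(B),rcond=None)[0]; return x
def blob(im,m,box):
    l,t,r,b=box; mm=np.zeros_like(m); mm[t:b,l:r]=m[t:b,l:r]
    n,lab,st,ce=cv2.connectedComponentsWithStats(mm.astype(np.uint8)); k=1+np.argmax(st[1:,4]); return ce[k],st[k]
E
python3 - <<'E'
from h import *
T=cv2.imread('pics/top0.png').astype(int);S=cv2.imread('pics/side0.png').astype(int)
def masks(I):
    B,G,R=I[...,0],I[...,1],I[...,2]
    return dict(g=(G>R+15)&(G>B+15),w=(np.minimum(np.minimum(B,G),R)>110),k=(np.maximum(np.maximum(B,G),R)<60),y=(R>120)&(G>110)&(B<80))
mt,ms=masks(T),masks(S)
for n,k,bt,bs,h in [('50','g',(208,210,228,230),(245,225,270,252),.038),('100','w',(247,212,268,233),(262,203,284,226),.042),('200','k',(310,215,332,236),(285,168,308,192),.05)]:
    c,s=blob(T,mt[k],bt); c2,s2=blob(S,ms[k],bs)
    print(n,c,s,c2,s2,'topz',atz('top',*c,h*.7)[:2],'tri',tri(ray('top',*c),ray('side',*c2)))
for n,bt in [('empty',(280,140,325,185)),('pot',(203,128,244,172))]:
    c,s=blob(T,mt['y'],bt); print(n,c,s, atz('top',*c,.148 if n=='empty' else .104))
# ellipse of pans
c,s=blob(S,ms['y'],(215,138,258,160)); print('side empty',c,s)
E
```

```text
50 [217.2 218.8] [214 215   8   8  45] [255.58653846 239.77884615] [252 233   9  14 104] topz [0.44111983 0.12691738] tri [0.44153418 0.12763472 0.01632887]
100 [257.24390244 221.5       ] [253 217  10  10  82] [274.06329114 213.38607595] [268 206  13  16 158] topz [ 0.4412922  -0.01131397] tri [ 0.4409858  -0.01168091  0.02090395]
200 [319.70542636 225.37984496] [313 220  14  12 129] [296.02255639 181.7518797 ] [291 175  11  14 133] topz [ 0.44251263 -0.22522628] tri [ 0.44358616 -0.22770507  0.01997501]
empty [302.06555863 161.43305633] [ 283  143   40   38 1083] [ 0.63065715 -0.14299778  0.148     ]
pot [226.23471074 152.9768595 ] [208 133  36  34 605] [0.6550911  0.10922898 0.104     ]
side empty [235.29514563 150.05242718] [218 142  36  18 515]
```

```bash
cat >> h.py <<'E'
def plan(tgt,yaw=None,speed=.85,start=None):
    o=robot.get_obs(); p=np.array(o['tool_pos']); R=np.array(o['eef_rot']); a=np.arctan2(R[1,0],R[0,0])
    if start is not None: p=np.array(start[:3]); a=np.radians(start[3])
    ya=a if yaw is None else np.radians(yaw); tgt=np.array(tgt,float)
    for n in range(1,60):
        rows=[];q=p.copy();b=a
        for i in range(n):
            d=(tgt-q)/(n-i); x=np.array([np.cos(b),np.sin(b),0]); z=np.array([-np.sin(b),np.cos(b),0])
            r=[d@x/.03,-d[2]/.03,d@z/.03,-(ya-b)/(n-i)/.12]; r=np.round(r,2); rows.append(r)
            q=q+.03*(r[0]*x+r[2]*z+r[1]*np.array([0,0,-1])); b-=.12*r[3]
        if np.abs(rows).max()<=speed: break
    print('from',p.round(4),np.degrees(a).round(1))
    for i,r in enumerate(rows): print('tx %.2f ty %.2f tz %.2f tw %.2f'%tuple(r), '|' if i%5==4 else '')
E
python3 -c "
from h import *
plan([.443,-.227,.16],-7)"
```

```text
from [ 0.1862 -0.544   0.2312] -71.1
tx -0.45 ty 0.15 tz 0.72 tw -0.58 
tx -0.40 ty 0.15 tz 0.75 tw -0.58 
tx -0.35 ty 0.15 tz 0.78 tw -0.58 
tx -0.29 ty 0.15 tz 0.80 tw -0.58 
tx -0.24 ty 0.15 tz 0.82 tw -0.58 |
tx -0.18 ty 0.15 tz 0.83 tw -0.58 
tx -0.12 ty 0.15 tz 0.84 tw -0.58 
tx -0.06 ty 0.15 tz 0.85 tw -0.58 
tx -0.00 ty 0.15 tz 0.85 tw -0.59 
tx 0.06 ty 0.15 tz 0.85 tw -0.58 |
tx 0.11 ty 0.15 tz 0.84 tw -0.59 
tx 0.17 ty 0.14 tz 0.83 tw -0.58 
tx 0.23 ty 0.15 tz 0.82 tw -0.59 
tx 0.29 ty 0.14 tz 0.80 tw -0.58 
tx 0.35 ty 0.15 tz 0.77 tw -0.59 |
tx 0.40 ty 0.14 tz 0.75 tw -0.58
```

move_arm --increments '[{"hand": 85,"tx": -0.45,"ty": 0.1,"tz": 0.72,"twist": -0.58},{"hand": 85,"tx": -0.4,"ty": 0.1,"tz": 0.75,"twist": -0.58},{"hand": 85,"tx": -0.35,"ty": 0.1,"tz": 0.78,"twist": -0.58},{"hand": 85,"tx": -0.29,"ty": 0.1,"tz": 0.8,"twist": -0.58},{"hand": 85,"tx": -0.24,"ty": 0.1,"tz": 0.82,"twist": -0.58}]' --grip_force 30

```text
clock: 1.2
tool_pos: [0.2673, -0.4439, 0.2163]
eef_rot: [[0.629, 0.0, 0.777], [-0.777, -0.0, 0.629], [0.0, -1.0, 0.0]]
wrist_force: [0.7, -0.4, 0.1]
opening: 0.0851
```

```bash
python3 -c "
from h import *
plan([.443,-.227,.16],-7)"
```

```text
from [ 0.2673 -0.4439  0.2163] -51.0
tx -0.18 ty 0.17 tz 0.83 tw -0.58 
tx -0.12 ty 0.17 tz 0.84 tw -0.58 
tx -0.06 ty 0.17 tz 0.84 tw -0.58 
tx 0.00 ty 0.17 tz 0.85 tw -0.58 
tx 0.06 ty 0.17 tz 0.84 tw -0.58 |
tx 0.12 ty 0.17 tz 0.84 tw -0.58 
tx 0.18 ty 0.17 tz 0.83 tw -0.58 
tx 0.23 ty 0.17 tz 0.81 tw -0.59 
tx 0.29 ty 0.17 tz 0.79 tw -0.58 
tx 0.34 ty 0.17 tz 0.77 tw -0.59 |
tx 0.40 ty 0.18 tz 0.75 tw -0.58
```

move_arm --increments '[{"hand": 75,"tx": -0.18,"ty": 0.17,"tz": 0.83,"twist": -0.58},{"hand": 75,"tx": -0.12,"ty": 0.17,"tz": 0.84,"twist": -0.58},{"hand": 75,"tx": -0.06,"ty": 0.17,"tz": 0.84,"twist": -0.58},{"hand": 75,"tx": 0,"ty": 0.17,"tz": 0.85,"twist": -0.58},{"hand": 75,"tx": 0.06,"ty": 0.17,"tz": 0.84,"twist": -0.58}]'

```text
clock: 1.7
tool_pos: [0.3474, -0.3454, 0.1907]
eef_rot: [[0.857, 0.0, 0.516], [-0.516, 0.0, 0.857], [0.0, -1.0, 0.0]]
wrist_force: [0.1, -0.2, -0.4]
opening: 0.0749
```

move_arm --increments '[{"hand": 65,"tx": 0.12,"ty": 0.17,"tz": 0.84,"twist": -0.58},{"hand": 65,"tx": 0.18,"ty": 0.17,"tz": 0.83,"twist": -0.58},{"hand": 65,"tx": 0.23,"ty": 0.17,"tz": 0.81,"twist": -0.59},{"hand": 65,"tx": 0.29,"ty": 0.17,"tz": 0.79,"twist": -0.58},{"hand": 65,"tx": 0.34,"ty": 0.17,"tz": 0.77,"twist": -0.59}]'

```text
clock: 2.2
tool_pos: [0.4276, -0.2473, 0.1652]
eef_rot: [[0.982, 0.0, 0.191], [-0.191, -0.0, 0.982], [0.0, -1.0, 0.0]]
wrist_force: [0.2, -0.0, 0.2]
opening: 0.0647
```

```bash
python3 -c "
from h import *
for c in ['top','side']: cv2.imwrite('pics/%s1.png'%c,robot.grab_frame(c)[:,:,::-1])
plan([.443,-.227,.1],-7,1)
plan([.443,-.227,.01],-7,.6,[.443,-.227,.1,-7])
a=np.hstack([cv2.imread('pics/top1.png')[110:290,200:400],cv2.imread('pics/side1.png')[110:290,200:400]]);cv2.imwrite('pics/c1.png',cv2.resize(a,None,fx=2,fy=2,interpolation=3))
"
```

```text
from [ 0.4287 -0.2455  0.1649] -10.8
tx 0.12 ty 0.72 tz 0.23 tw -0.18 
tx 0.12 ty 0.72 tz 0.23 tw -0.19 
tx 0.13 ty 0.72 tz 0.23 tw -0.18 
from [ 0.443 -0.227  0.1  ] -7.0
tx 0.00 ty 0.60 tz 0.00 tw -0.00 
tx 0.00 ty 0.60 tz 0.00 tw -0.00 
tx 0.00 ty 0.60 tz 0.00 tw -0.00 
tx 0.00 ty 0.60 tz 0.00 tw -0.00 
tx 0.00 ty 0.60 tz 0.00 tw -0.00 |
```

View pics/c1.png

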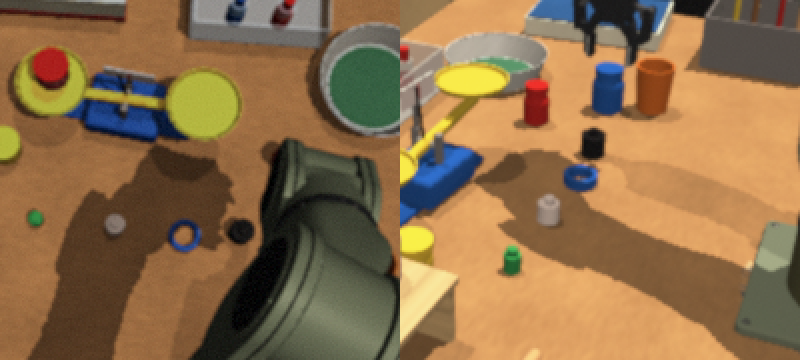

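move_arm --increments '[{"hand": 65,"tx": 0.12,"ty": 0.72,"tz": 0.22,"twist": -0.18},{"hand": 65,"tx": 0.12,"ty": 0.72,"tz": 0.22,"twist": -0.19},{"hand": 65,"tx": 0.12,"ty": 0.72,"tz": 0.22,"twist": -0.18},{"hand": 65,"ty": 0.6},{"hand": 65,"ty": 0.6}]'

```text
validation failed for argument at $.in...
```

```bash
python3 -c "
from h import *
for c in ['top','side']: cv2.imwrite('pics/%s2.png'%c,robot.grab_frame(c)[:,:,::-1])
a=np.hstack([cv2.imread('pics/top2.png')[150:270,250:390],cv2.imread('pics/side2.png')[130:250,230:370]]);cv2.imwrite('pics/c2.png',cv2.resize(a,None,fx=2.8,fy=2.8,interpolation=3))
print(robot.get_obs()['tool_pos'])
"
```

```text
[ 0.42687353 -0.24820333  0.16527242]
```

View pics/c2.png

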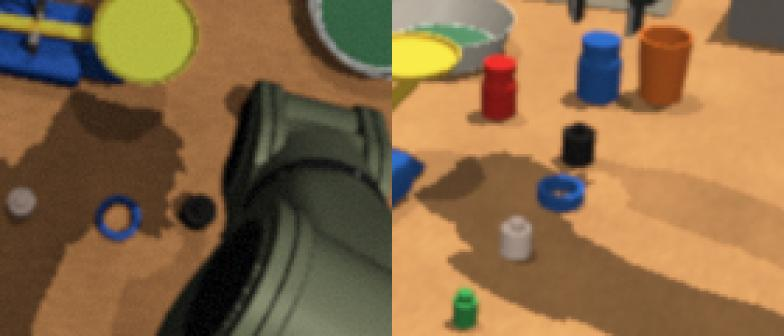

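move_arm --increments '[{"hand": 65,"tx": 0.12,"ty": 0.72,"tz": 0.24,"twist": -0.18},{"hand": 65,"tx": 0.12,"ty": 0.72,"tz": 0.24,"twist": -0.19},{"hand": 65,"tx": 0.13,"ty": 0.72,"tz": 0.24,"twist": -0.18},{"hand": 65,"tx": 0,"ty": 0.6,"tz": 0,"twist": 0},{"hand": 65,"tx": 0,"ty": 0.6,"tz": 0,"twist": 0}]'

```text
clock: 2.9
tool_pos: [0.4411, -0.2297, 0.0639]
eef_rot: [[0.991, -0.0, 0.13], [-0.13, -0.001, 0.991], [-0.0, -1.0, -0.001]]
wrist_force: [0.8, 0.4, -0.3]
opening: 0.0649
```

```bash
python3 -c "
from h import *
for c in ['top','side']: cv2.imwrite('pics/%s2.png'%c,robot.grab_frame(c)[:,:,::-1])
a=np.hstack([cv2.imread('pics/top2.png')[150:270,250:390],cv2.imread('pics/side2.png')[130:250,230:370]]);cv2.imwrite('pics/c2.png',cv2.resize(a,None,fx=2.8,fy=2.8,interpolation=3))
print(robot.get_obs()['tool_pos'])
"
```

```text
[ 0.4404328  -0.22934636  0.06317187]
```

View pics/c2.png

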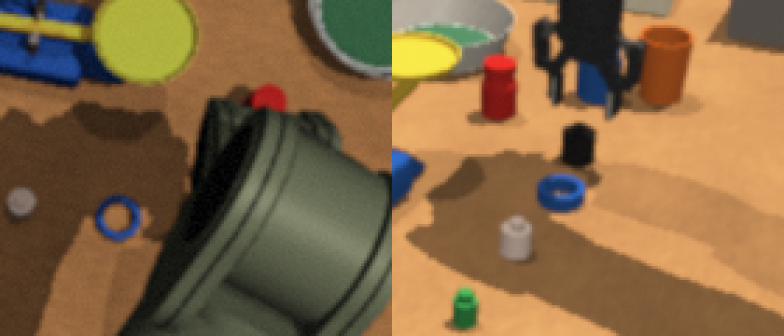

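move_arm --increments '[{"hand": 65,"tx": 0.07,"ty": 0.6,"tz": 0.05,"twist": 0},{"hand": 65,"tx": 0,"ty": 0.6,"tz": 0,"twist": 0},{"hand": 65,"tx": 0,"ty": 0.6,"tz": 0,"twist": 0},{"hand": 30,"tx": 0,"ty": 0,"tz": 0,"twist": 0},{"hand": 30,"tx": 0,"ty": 0,"tz": 0,"twist": 0}]'

```text
clock: 3.5
tool_pos: [0.4439, -0.2281, 0.0115]
eef_rot: [[0.992, 0.0, 0.129], [-0.129, -0.0, 0.992], [0.0, -1.0, -0.0]]
wrist_force: [1.1, -0.1, -1.8]
opening: 0.0411
```

move_arm --increments '[{"hand": 30,"tx": 0,"ty": 0,"tz": 0,"twist": 0},{"hand": 30,"tx": 0,"ty": 0,"tz": 0,"twist": 0}]'

```text
clock: 3.7
tool_pos: [0.4441, -0.2278, 0.0114]
eef_rot: [[0.992, 0.001, 0.129], [-0.129, -0.0, 0.992], [0.001, -1.0, -0.0]]
wrist_force: [0.0, 0.9, -1.9]
opening: 0.0412
```

Run:
```python
from h import *
def yel(f,box):
    I=cv2.imread(f).astype(int);B,G,R=I[...,0],I[...,1],I[...,2]; m=(R>110)&(G>100)&(B<100)
    l,t,r,b=box; z=np.zeros(m.shape,np.uint8); z[t:b,l:r]=m[t:b,l:r]
    z=cv2.morphologyEx(z,cv2.MORPH_OPEN,np.ones((7,7)))
    cs,_=cv2.findContours(z,0,2); c=max(cs,key=cv2.contourArea); return cv2.fitEllipse(cv2.convexHull(c))
for ft,fs in [('pics/top0.png','pics/side0.png'),('pics/top1.png','pics/side1.png')]:
    e=yel(ft,(275,135,330,190)); s=yel(fs,(212,135,262,165)); print(e,s)
    print('tri',tri(ray('top',*e[0]),ray('side',*s[0])), atz('top',*e[0],.145))
    e=yel(ft,(200,128,248,172)); print('pot',e,atz('top',*e[0],.101))
    for z in(.141,.148): print(proj('top',[.632,-.143,z]),proj('side',[.632,-.143,z]))
```

```text
((303.7535705566406, 161.38095092773438), (38.337135314941406, 41.840606689453125), 122.55517578125) ((235.34864807128906, 151.87396240234375), (24.41073989868164, 38.1779670715332), 88.33448791503906)
tri [ 0.63616476 -0.15092285  0.12765674] [ 0.63215699 -0.14877125  0.145     ]
pot ((226.4919891357422, 150.48379516601562), (31.568511962890625, 38.775733947753906), 74.30349731445312) [0.66488191 0.10940426 0.101     ]
[301.84490345 161.65483108] [235.02207325 149.24935351]
[302.08617895 161.03714926] [235.00081475 147.30265312]
((313.32275390625, 160.29092407226562), (48.738067626953125, 85.637451171875), 112.9213638305664) ((235.5623016357422, 151.84014892578125), (24.59654998779297, 38.21459197998047), 88.50080108642578)
tri [ 0.64940986 -0.18396233  0.11035206] [ 0.63813479 -0.17973244  0.145     ]
pot ((228.81663513183594, 147.0699920654297), (34.94384765625, 46.79867935180664), 49.830894470214844) [0.67752256 0.10259931 0.101     ]
[301.84490345 161.65483108] [235.02207325 149.24935351]
[302.08617895 161.03714926] [235.00081475 147.30265312]
```

```bash
python3 -c "
from h import *
plan([.46,-.222,.12],-7.2,.9,[.444,-.228,.0114,-7.4])
plan([.629,-.169,.185],-7.2,.9,[.46,-.222,.12,-7.2])"
```

```text
from [ 0.444  -0.228   0.0114] -7.4
tx 0.10 ty -0.72 tz 0.05 tw -0.01 
tx 0.10 ty -0.72 tz 0.05 tw -0.00 
tx 0.10 ty -0.73 tz 0.06 tw -0.01 
tx 0.10 ty -0.72 tz 0.05 tw -0.00 
tx 0.10 ty -0.73 tz 0.06 tw -0.01 |
from [ 0.46  -0.222  0.12 ] -7.2
tx 0.89 ty -0.36 tz 0.41 tw -0.00 
tx 0.90 ty -0.36 tz 0.41 tw -0.00 
tx 0.89 ty -0.36 tz 0.41 tw -0.00 
tx 0.90 ty -0.36 tz 0.41 tw -0.00 
tx 0.89 ty -0.36 tz 0.41 tw -0.00 |
tx 0.90 ty -0.37 tz 0.41 tw -0.00
```

move_arm --increments '[{"hand": 30,"tx": 0.1,"ty": -0.5,"tz": 0.05,"twist": 0},{"hand": 30,"tx": 0.1,"ty": -0.75,"tz": 0.05,"twist": 0},{"hand": 30,"tx": 0.1,"ty": -0.8,"tz": 0.05,"twist": 0},{"hand": 30,"tx": 0.1,"ty": -0.8,"tz": 0.05,"twist": 0},{"hand": 30,"tx": 0.1,"ty": -0.8,"tz": 0.05,"twist": 0}]'

```text
clock: 4.2
tool_pos: [0.4597, -0.222, 0.1216]
eef_rot: [[0.992, 0.0, 0.128], [-0.128, -0.0, 0.992], [0.0, -1.0, -0.0]]
wrist_force: [0.2, 0.2, -2.5]
opening: 0.041
```

move_arm --increments '[{"hand": 30,"tx": 0.9,"ty": -0.4,"tz": 0.41,"twist": 0},{"hand": 30,"tx": 0.9,"ty": -0.4,"tz": 0.41,"twist": 0},{"hand": 30,"tx": 0.9,"ty": -0.4,"tz": 0.41,"twist": 0},{"hand": 30,"tx": 0.9,"ty": -0.4,"tz": 0.41,"twist": 0},{"hand": 30,"tx": 0.9,"ty": -0.3,"tz": 0.41,"twist": 0}]'

```text
clock: 4.7
tool_pos: [0.6025, -0.178, 0.1785]
eef_rot: [[0.992, 0.001, 0.128], [-0.128, 0.0, 0.992], [0.001, -1.0, 0.0]]
wrist_force: [0.4, -0.7, -1.9]
opening: 0.041
```

```bash
python3 -c "
from h import *
for c in ['side']: cv2.imwrite('pics/%s3.png'%c,robot.grab_frame(c)[:,:,::-1])
a=np.hstack([cv2.imread('pics/side3.png')[60:220,150:350]]);cv2.imwrite('pics/c3.png',cv2.resize(a,None,fx=3.5,fy=3.5,interpolation=3))
plan([.629,-.169,.16],-7.2,.6)
"
```

```text
from [ 0.6065 -0.1754  0.1794] -7.2
tx 0.36 ty 0.32 tz 0.15 tw -0.00 
tx 0.36 ty 0.33 tz 0.16 tw -0.00
```

View pics/c3.png

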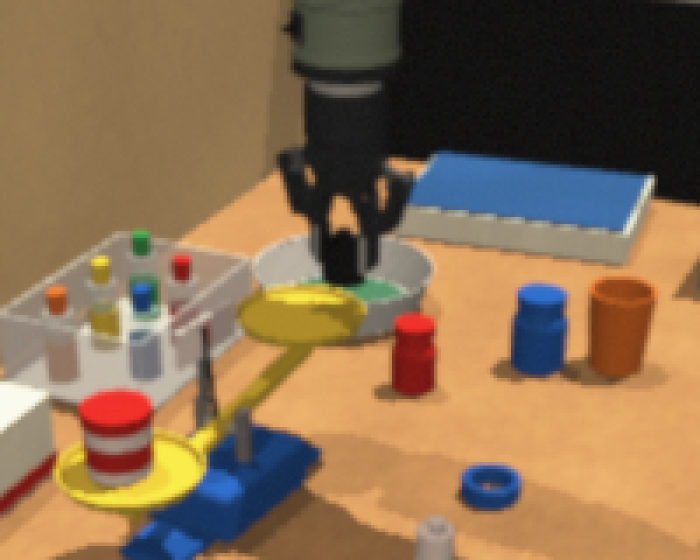

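move_arm --increments '[{"hand": 30,"tx": 0.37,"ty": 0.2,"tz": 0.15,"twist": 0},{"hand": 30,"tx": 0.37,"ty": 0.3,"tz": 0.15,"twist": 0},{"hand": 30,"tx": 0,"ty": 0.2,"tz": 0,"twist": 0},{"hand": 30,"tx": 0,"ty": 0.1,"tz": 0,"twist": 0}]'

```text
clock: 5.15
tool_pos: [0.624, -0.1724, 0.1526]
eef_rot: [[0.992, -0.001, 0.128], [-0.128, 0.0, 0.992], [-0.001, -1.0, 0.0]]
wrist_force: [0.1, -0.0, -1.5]
opening: 0.0412
```

```bash
python3 -c "
from h import *
print(robot.get_obs()['tool_pos'])
for c in ['side']: cv2.imwrite('pics/%s4.png'%c,robot.grab_frame(c)[:,:,::-1])
a=np.hstack([cv2.imread('pics/side4.png')[60:220,150:350]]);cv2.imwrite('pics/c4.png',cv2.resize(a,None,fx=3.5,fy=3.5,interpolation=3))
"
```

```text
[ 0.62401191 -0.17236376  0.15260405]
```

View pics/c4.png

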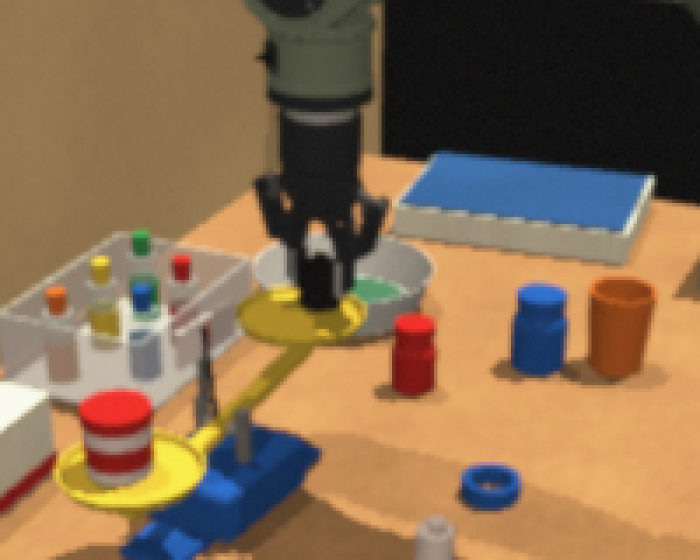

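move_arm --increments '[{"hand": 30,"tx": 0.15,"ty": -0.1,"tz": 0.13,"twist": 0},{"hand": 30,"tx": 0,"ty": 0.1,"tz": 0,"twist": 0},{"hand": 30,"tx": 0,"ty": 0.1,"tz": 0,"twist": 0},{"hand": 30,"tx": 0,"ty": 0.1,"tz": 0,"twist": 0},{"hand": 30,"tx": 0,"ty": 0.1,"tz": 0,"twist": 0}]'

```text
clock: 5.7
tool_pos: [0.6295, -0.1691, 0.1437]
eef_rot: [[0.992, -0.0, 0.128], [-0.128, -0.0, 0.992], [-0.0, -1.0, -0.0]]
wrist_force: [1.3, -1.3, -1.1]
opening: 0.0413
```

move_arm --increments '[{"hand": 30,"tx": 0,"ty": 0.05,"tz": 0,"twist": 0},{"hand": 30,"tx": 0,"ty": 0,"tz": 0,"twist": 0},{"hand": 30,"tx": 0,"ty": 0,"tz": 0,"twist": 0},{"hand": 30,"tx": 0,"ty": 0,"tz": 0,"twist": 0}]'

```text
clock: 6.1
tool_pos: [0.6297, -0.169, 0.1426]
eef_rot: [[0.992, 0.0, 0.128], [-0.128, 0.0, 0.992], [0.0, -1.0, 0.0]]
wrist_force: [-0.5, 1.7, -2.2]
opening: 0.0412
```

```bash
cat > shot.py <<'E'
import sys
from h import *
n=sys.argv[1]; c=sys.argv[2]; l,t,r,b=map(int,sys.argv[3].split(','))
cv2.imwrite(f'pics/{n}f.png',robot.grab_frame(c)[:,:,::-1]); a=cv2.imread(f'pics/{n}f.png')[t:b,l:r]
s=min(800/(r-l),600/(b-t)); cv2.imwrite(f'pics/{n}.png',cv2.resize(a,None,fx=s,fy=s,interpolation=3))
o=robot.get_obs(); print(o['clock'],o['tool_pos'],o['wrist_force'])
E
python3 shot.py c5 side 160,120,270,200
```

```text
6.15 [ 0.62964329 -0.16894499  0.1426166 ] [-0.30081116 -0.24200495 -2.02104527]
```

View pics/c5.png

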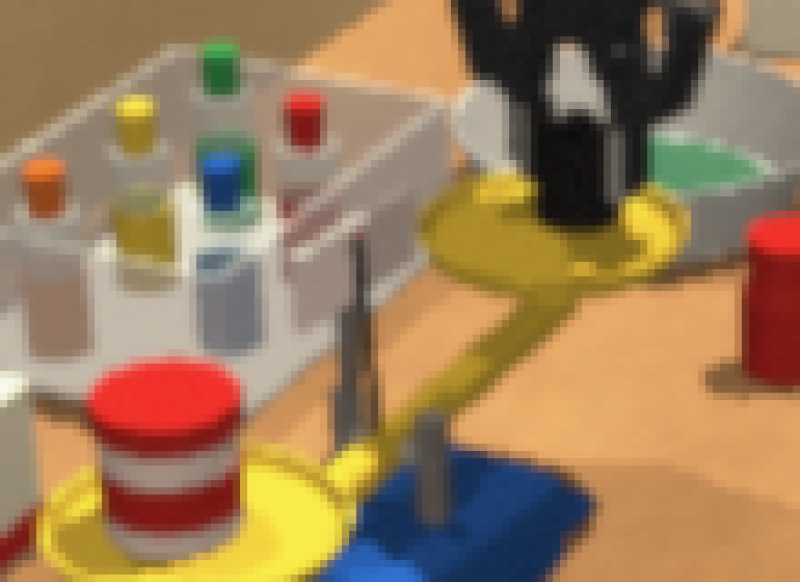

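```bash
python3 -c "
from h import *
for z in (.125,.131,.141): print(z,proj('side',[.6295,-.169,z]),proj('side',[.632,-.145,z]),proj('side',[.632,-.145,z+.007]),proj('side',[.664,.111,.238-z]))
a=cv2.imread('pics/c5f.png').astype(int);b=cv2.imread('pics/side0.png').astype(int)
for I in(b,a):
  for x in (222,225,228): print([tuple(I[r,x]) for r in range(140,163,1)][::-1][:8])
"
```

```text
0.125 [239.10524086 150.73356378] [235.33196998 153.42419552] [235.31161752 151.50086763] [186.94045887 190.20171276]
0.131 [239.09588066 149.10044088] [235.31453115 151.77620845] [235.29409262 149.84474623] [187.07698874 191.99536259]
0.141 [239.08019335 146.36339317] [235.28530234 149.0140557 ] [235.26471913 147.06892113] [187.30308213 194.96564576]
[(np.int64(100), np.int64(162), np.int64(223)), (np.int64(100), np.int64(162), np.int64(223)), (np.int64(97), np.int64(158), np.int64(219)), (np.int64(92), np.int64(148), np.int64(208)), (np.int64(86), np.int64(141), np.int64(198)), (np.int64(74), np.int64(131), np.int64(181)), (np.int64(52), np.int64(116), np.int64(151)), (np.int64(43), np.int64(144), np.int64(171))]
[(np.int64(102), np.int64(166), np.int64(227)), (np.int64(100), np.int64(164), np.int64(226)), (np.int64(100), np.int64(163), np.int64(225)), (np.int64(99), np.int64(161), np.int64(224)), (np.int64(80), np.int64(143), np.int64(196)), (np.int64(47), np.int64(117), np.int64(149)), (np.int64(45), np.int64(150), np.int64(176)), (np.int64(63), np.int64(212), np.int64(234))]
[(n
[... 778 characters left out ...]
(228)), (np.int64(100), np.int64(165), np.int64(226)), (np.int64(88), np.int64(152), np.int64(211)), (np.int64(57), np.int64(125), np.int64(165)), (np.int64(37), np.int64(113), np.int64(141)), (np.int64(37), np.int64(125), np.int64(155)), (np.int64(39), np.int64(136), np.int64(168)), (np.int64(41), np.int64(140), np.int64(172))]
[(np.int64(101), np.int64(165), np.int64(226)), (np.int64(92), np.int64(154), np.int64(214)), (np.int64(63), np.int64(126), np.int64(169)), (np.int64(39), np.int64(113), np.int64(141)), (np.int64(37), np.int64(123), np.int64(151)), (np.int64(40), np.int64(135), np.int64(167)), (np.int64(42), np.int64(140), np.int64(173)), (np.int64(42), np.int64(140), np.int64(174))]
```

move_arm --increments '[{"hand": 30,"tx": 0,"ty": 0.1,"tz": 0,"twist": 0},{"hand": 30,"tx": 0,"ty": 0,"tz": 0,"twist": 0},{"hand": 60,"tx": 0,"ty": 0,"tz": 0,"twist": 0},{"hand": 60,"tx": 0,"ty": 0,"tz": 0,"twist": 0},{"hand": 60,"tx": 0,"ty": -0.1,"tz": 0,"twist": 0}]'

```text
clock: 6.65
tool_pos: [0.6295, -0.1689, 0.1424]
eef_rot: [[0.992, -0.0, 0.128], [-0.128, 0.0, 0.992], [-0.0, -1.0, 0.0]]
wrist_force: [-0.5, -0.6, 0.2]
opening: 0.0601
```

move_arm --increments '[{"hand": 60,"tx": 0,"ty": -0.6,"tz": 0,"twist": 0},{"hand": 60,"tx": 0,"ty": -0.8,"tz": 0,"twist": 0},{"hand": 60,"tx": 0,"ty": -0.8,"tz": 0,"twist": 0},{"hand": 60,"tx": 0,"ty": -0.3,"tz": 0,"twist": 0},{"hand": 60,"tx": -0.9,"ty": 0,"tz": 0,"twist": 0}]'

```text
clock: 7.15
tool_pos: [0.6044, -0.1653, 0.218]
eef_rot: [[0.992, 0.003, 0.128], [-0.128, 0.0, 0.992], [0.003, -1.0, 0.0]]
wrist_force: [0.7, 0.1, -1.6]
opening: 0.06
```

move_arm --increments '[{"hand": 60,"tx": -0.9,"ty": 0,"tz": 0.5,"twist": 0},{"hand": 60,"tx": -0.9,"ty": 0,"tz": 0.5,"twist": 0},{"hand": 60,"tx": -0.9,"ty": 0,"tz": 0.5,"twist": 0},{"hand": 60,"tx": -0.9,"ty": 0.2,"tz": 0.5,"twist": 0},{"hand": 60,"tx": -0.9,"ty": 0.4,"tz": 0.5,"twist": 0}]'

```text
clock: 7.65
tool_pos: [0.4776, -0.0732, 0.1997]
eef_rot: [[0.992, 0.001, 0.129], [-0.129, 0.0, 0.992], [0.001, -1.0, 0.0]]
wrist_force: [1.6, 0.8, -1.5]
opening: 0.0601
```

```bash
python3 shot.py c6 side 150,80,350,230; python3 shot.py c6t top 190,110,390,260
```

```text
7.7 [ 0.47347036 -0.07042444  0.19798815] [ 3.27076889  3.53344412 -0.98669383]
7.75 [ 0.47576091 -0.07187613  0.1988032 ] [ 0.85838076 -0.90284981  0.10841507]
```

View pics/c6.png

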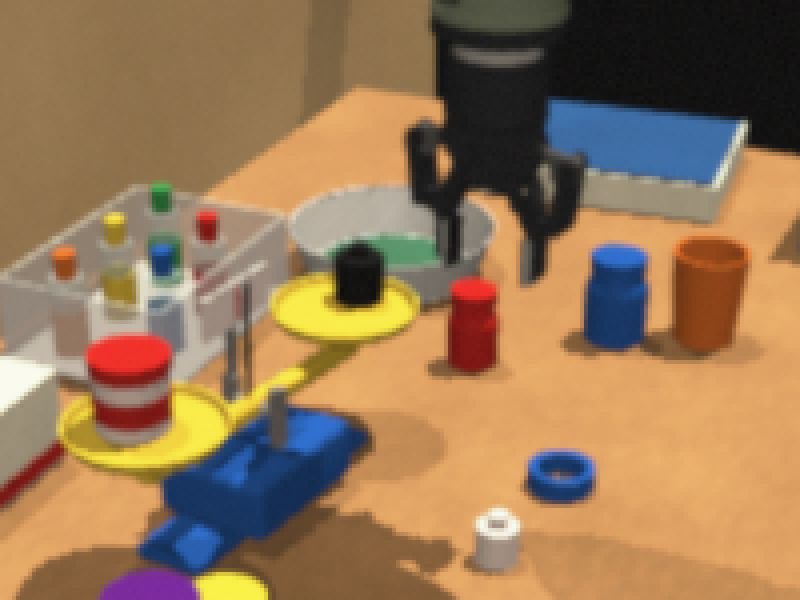

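View pics/c6t.png

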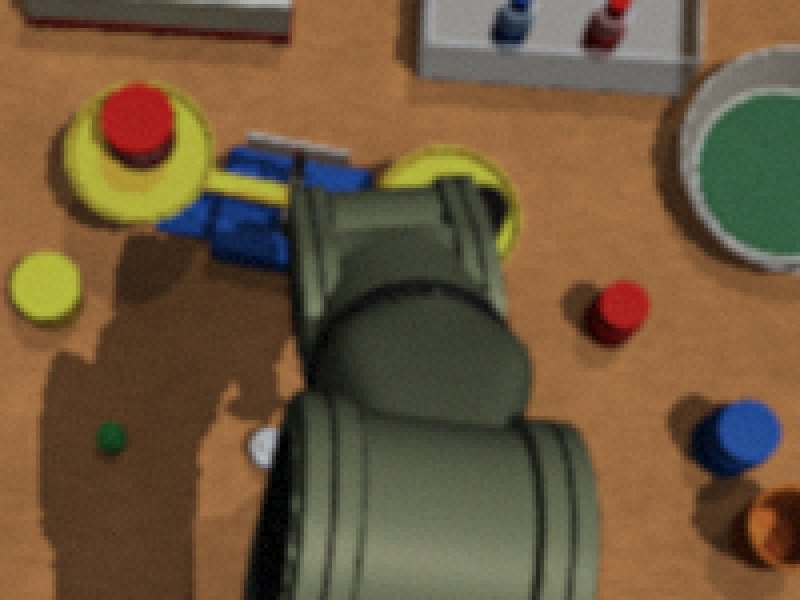

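```bash
cat > tilt.py <<'E'
import sys
from h import *
from scipy.optimize import minimize
def shift(A,B,box):
    l,t,r,b=box
    a=cv2.GaussianBlur(cv2.imread(A),(3,3),0)[t:b,l:r]; im=cv2.GaussianBlur(cv2.imread(B),(3,3),0)
    a=cv2.resize(a,None,fx=8,fy=8,interpolation=2); w=cv2.resize(im[t-16:b+8,l-6:r+6],None,fx=8,fy=8,interpolation=2)
    s=cv2.matchTemplate(w,a,cv2.TM_CCOEFF_NORMED); _,v,_,p=cv2.minMaxLoc(s); return p[0]/8-6,p[1]/8-16,v
s=shift('pics/side0.png',sys.argv[1],(170,171,196,200)); print('pot shift',s)
for th in (.17,.1,.05,.02,0,-.02,-.05,-.1):
    z=lambda t:.119-.13*np.sin(t)+.03
    c=lambda t:[.648+.125*.13*np.cos(t),-.018+.992*.13*np.cos(t),z(t)]
    print(th,proj('side',c(th))-proj('side',c(.17)))
E
python3 tilt.py pics/c6f.png
```

```text
pot shift (-0.875, -7.875, 0.9192343354225159)
0.17 [0. 0.]
0.1 [-0.4748536  -2.56070138]
0.05 [-0.73245692 -4.47289768]
0.02 [-0.85369922 -5.65097678]
0 [-0.92047897 -6.44845213]
-0.02 [-0.97593816 -7.25517731]
-0.05 [-1.03776472 -8.4817971 ]
-0.1 [ -1.08340528 -10.56706608]
```

```bash
python3 -c "
from h import *
plan([.6295,-.169,.205],-7.3,.9)
plan([.6295,-.169,.126],-7.3,.6,[.6295,-.169,.205,-7.3])
I=cv2.imread('pics/c6f.png').astype(int);m=(I.max(2)<60).astype(np.uint8)
c,s=blob(I,m,(225,135,255,160));print(c,s,proj('side',[.6295,-.169,.1125+.022]))
"
```

```text
from [ 0.4758 -0.0719  0.1988] -7.2
tx 0.78 ty -0.03 tz -0.37 tw 0.00 
tx 0.79 ty -0.03 tz -0.37 tw 0.00 
tx 0.78 ty -0.03 tz -0.37 tw 0.00 
tx 0.79 ty -0.03 tz -0.36 tw 0.00 
tx 0.78 ty -0.03 tz -0.37 tw 0.00 |
tx 0.79 ty -0.03 tz -0.36 tw 0.01 
tx 0.78 ty -0.03 tz -0.37 tw 0.00 
from [ 0.6295 -0.169   0.205 ] -7.3
tx 0.00 ty 0.53 tz 0.00 tw -0.00 
tx 0.00 ty 0.53 tz 0.00 tw -0.00 
tx 0.00 ty 0.52 tz 0.00 tw -0.00 
tx 0.00 ty 0.53 tz 0.00 tw -0.00 
tx 0.00 ty 0.52 tz 0.00 tw -0.00 |
[239.20134228 148.46308725] [234 141  12  15 149] [239.09040251 148.14463917]
```

move_arm --increments '[{"hand": 62,"tx": 0.78,"ty": -0.1,"tz": -0.37,"twist": 0},{"hand": 62,"tx": 0.78,"ty": -0.1,"tz": -0.37,"twist": 0},{"hand": 62,"tx": 0.78,"ty": 0,"tz": -0.37,"twist": 0},{"hand": 62,"tx": 0.78,"ty": 0,"tz": -0.37,"twist": 0},{"hand": 62,"tx": 0.78,"ty": 0,"tz": -0.37,"twist": 0}]'

```text
clock: 8.25
tool_pos: [0.5885, -0.1448, 0.2054]
eef_rot: [[0.992, -0.0, 0.129], [-0.129, 0.0, 0.992], [-0.0, -1.0, 0.0]]
wrist_force: [-0.9, -0.1, -0.9]
opening: 0.0621
```

move_arm --increments '[{"hand": 62,"tx": 0.78,"ty": 0,"tz": -0.37,"twist": 0},{"hand": 62,"tx": 0.78,"ty": 0,"tz": -0.37,"twist": 0},{"hand": 62,"tx": 0,"ty": 0.3,"tz": 0,"twist": 0},{"hand": 62,"tx": 0,"ty": 0,"tz": 0,"twist": 0}]'

```text
clock: 8.65
tool_pos: [0.6305, -0.172, 0.1948]
eef_rot: [[0.992, -0.002, 0.129], [-0.129, 0.001, 0.992], [-0.002, -1.0, 0.0]]
wrist_force: [-0.2, 0.3, 0.3]
opening: 0.0617
```

```bash
python3 -c "
from h import *
plan([.6295,-.169,.126],-7.3,.6)
";python3 shot.py c7 side 170,80,310,185
```

```text
from [ 0.6305 -0.172   0.1948] -7.4
tx -0.01 ty 0.57 tz 0.02 tw -0.00 
tx -0.01 ty 0.57 tz 0.02 tw -0.00 
tx -0.01 ty 0.58 tz 0.03 tw -0.01 
tx -0.02 ty 0.57 tz 0.02 tw -0.00 
8.7 [ 0.63052209 -0.17165982  0.19578666] [-0.25025444 -0.60858904  0.80016777]
```

View pics/c7.png

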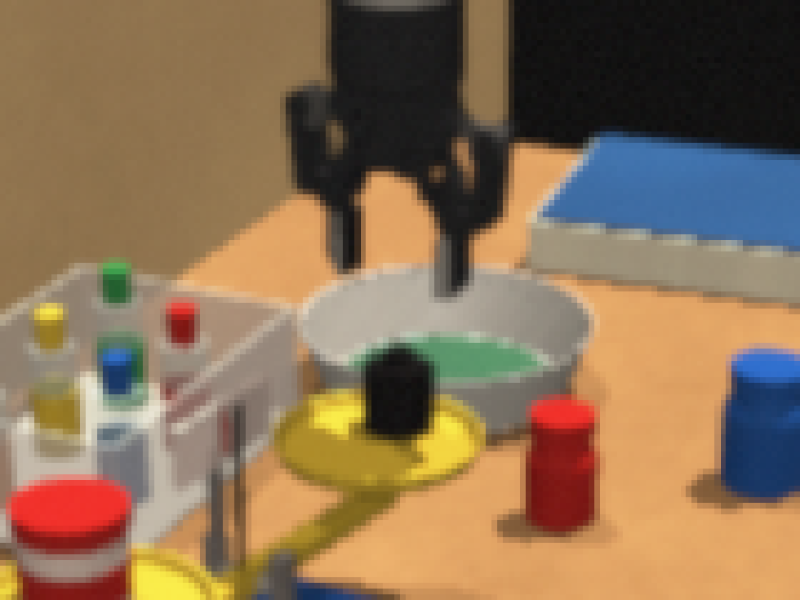

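Gripper is squarely over the black weight (at ~(239,148) full-frame). Descend and grip.

move_arm --increments '[{"hand": 62,"tx": -0.02,"ty": 0.6,"tz": 0.05,"twist": 0},{"hand": 62,"tx": -0.02,"ty": 0.6,"tz": 0.03,"twist": 0},{"hand": 62,"tx": 0,"ty": 0.6,"tz": 0,"twist": 0},{"hand": 62,"tx": 0,"ty": 0.5,"tz": 0,"twist": 0},{"hand": 62,"tx": 0,"ty": 0,"tz": 0,"twist": 0}]'

```text
clock: 9.2
tool_pos: [0.6292, -0.1688, 0.1264]
eef_rot: [[0.992, -0.002, 0.128], [-0.128, 0.001, 0.992], [-0.002, -1.0, 0.0]]
wrist_force: [-0.0, 0.9, 0.1]
opening: 0.062
```

move_arm --increments '[{"hand": 30,"tx": 0,"ty": 0,"tz": 0,"twist": 0},{"hand": 30,"tx": 0,"ty": 0,"tz": 0,"twist": 0},{"hand": 30,"tx": 0,"ty": 0,"tz": 0,"twist": 0},{"hand": 30,"tx": 0,"ty": 0,"tz": 0,"twist": 0}]'

```text
clock: 9.6
tool_pos: [0.6304, -0.1692, 0.128]
eef_rot: [[0.992, 0.001, 0.128], [-0.128, 0.0, 0.992], [0.001, -1.0, 0.0]]
wrist_force: [0.6, 0.9, -0.6]
opening: 0.0406
```

move_arm --increments '[{"hand": 30,"tx": 0,"ty": -0.2,"tz": 0,"twist": 0},{"hand": 30,"tx": 0,"ty": -0.4,"tz": 0,"twist": 0},{"hand": 30,"tx": 0,"ty": -0.6,"tz": 0,"twist": 0},{"hand": 30,"tx": 0,"ty": -0.8,"tz": 0,"twist": 0}]'

```text
clock: 10.0
tool_pos: [0.6298, -0.1693, 0.1885]
eef_rot: [[0.992, -0.001, 0.128], [-0.128, 0.0, 0.992], [-0.001, -1.0, 0.0]]
wrist_force: [0.4, -0.3, -1.5]
opening: 0.0411
```

```bash
python3 -c "
from h import *
plan([.46,-.235,.13],-7.3,.9)
";python3 shot.py c8 side 150,80,310,200
```

```text
from [ 0.6298 -0.1693  0.1885] -7.4
tx -0.89 ty 0.32 tz -0.48 tw -0.00 
tx -0.89 ty 0.33 tz -0.48 tw -0.00 
tx -0.89 ty 0.32 tz -0.48 tw -0.00 
tx -0.89 ty 0.33 tz -0.49 tw -0.00 
tx -0.89 ty 0.32 tz -0.48 tw -0.00 |
tx -0.88 ty 0.33 tz -0.49 tw -0.01 
10.05 [ 0.63129802 -0.16957035  0.1929441 ] [ 0.95529118 -1.24830651  4.74023819]
```

View pics/c8.png

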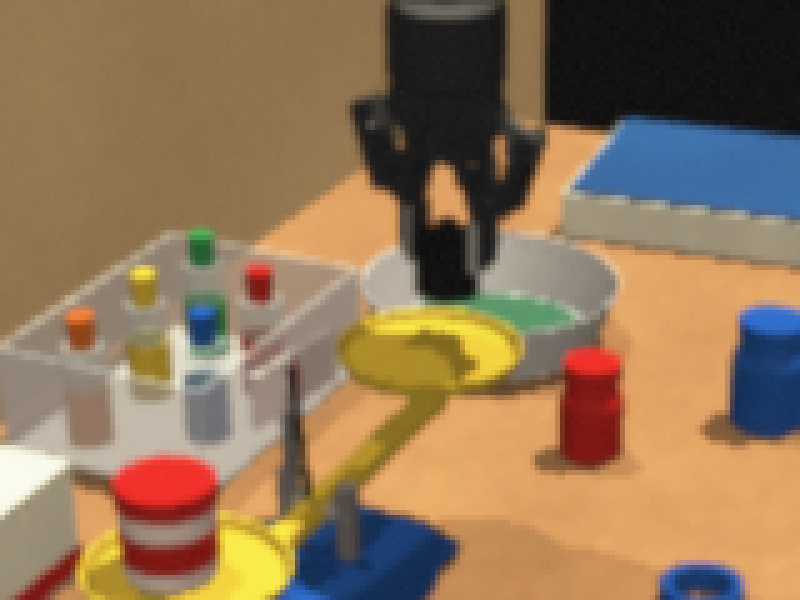

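move_arm --increments '[{"hand": 30,"tx": -0.89,"ty": 0.1,"tz": -0.42,"twist": 0},{"hand": 30,"tx": -0.89,"ty": 0.2,"tz": -0.42,"twist": 0},{"hand": 30,"tx": -0.89,"ty": 0.3,"tz": -0.42,"twist": 0},{"hand": 30,"tx": -0.89,"ty": 0.4,"tz": -0.42,"twist": 0},{"hand": 30,"tx": -0.89,"ty": 0.6,"tz": -0.42,"twist": 0}]'

```text
clock: 10.55
tool_pos: [0.4891, -0.2152, 0.1405]
eef_rot: [[0.992, 0.002, 0.128], [-0.128, -0.001, 0.992], [0.002, -1.0, -0.001]]
wrist_force: [1.1, -0.3, -3.2]
opening: 0.0411
```

move_arm --increments '[{"hand": 30,"tx": -0.89,"ty": 0.6,"tz": -0.42,"twist": 0},{"hand": 30,"tx": -0.6,"ty": 0.8,"tz": -0.2,"twist": 0},{"hand": 30,"tx": 0,"ty": 0.8,"tz": 0,"twist": 0},{"hand": 30,"tx": 0,"ty": 0.8,"tz": 0,"twist": 0},{"hand": 30,"tx": 0,"ty": 0.4,"tz": 0,"twist": 0}]'

```text
clock: 11.05
tool_pos: [0.4429, -0.2274, 0.0366]
eef_rot: [[0.992, -0.001, 0.128], [-0.128, 0.0, 0.992], [-0.001, -1.0, 0.0]]
wrist_force: [-0.2, -0.5, -1.0]
opening: 0.0411
```

```bash
python3 shot.py c9 side 220,100,380,220
```

```text
11.1 [ 0.44268255 -0.22715622  0.03569227] [-2.41892659  1.37065387 -4.35181653]
```

View pics/c9.png

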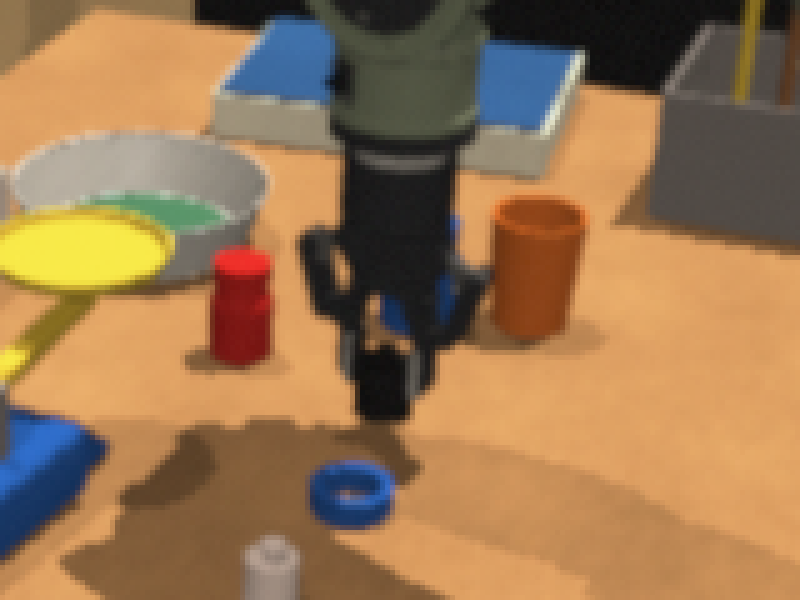

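move_arm --increments '[{"hand": 30,"tx": 0,"ty": 0.3,"tz": 0,"twist": 0},{"hand": 30,"tx": 0,"ty": 0.2,"tz": 0,"twist": 0},{"hand": 30,"tx": 0,"ty": 0.1,"tz": 0,"twist": 0},{"hand": 30,"tx": 0,"ty": 0.05,"tz": 0,"twist": 0},{"hand": 30,"tx": 0,"ty": 0,"tz": 0,"twist": 0}]'

```text
clock: 11.6
tool_pos: [0.4431, -0.2274, 0.0182]
eef_rot: [[0.992, 0.0, 0.128], [-0.128, -0.0, 0.992], [0.0, -1.0, 0.0]]
wrist_force: [0.9, -0.2, -1.6]
opening: 0.0408
```

```bash
python3 shot.py c10 side 270,150,330,195; python3 -c "
from h import *
print(proj('side',[.443,-.227,0]))"
```

```text
11.65 [ 0.44307641 -0.22747865  0.01822364] [-0.28634788  0.69409896 -2.10088395]
[295.42696673 186.86285733]
```

View pics/c10.png

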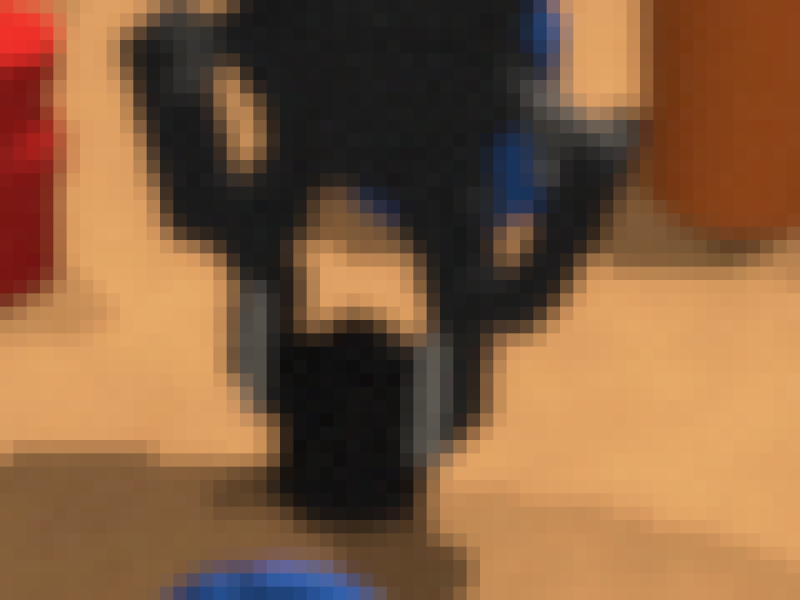

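move_arm --increments '[{"hand": 30,"tx": 0,"ty": 0.07,"tz": 0,"twist": 0},{"hand": 30,"tx": 0,"ty": 0,"tz": 0,"twist": 0}]'

```text
clock: 11.85
tool_pos: [0.4433, -0.2276, 0.0164]
eef_rot: [[0.992, 0.001, 0.128], [-0.128, -0.0, 0.992], [0.001, -1.0, -0.0]]
wrist_force: [-1.5, -0.2, 9.0]
opening: 0.041
```

move_arm --increments '[{"hand": 62,"tx": 0,"ty": 0,"tz": 0,"twist": 0},{"hand": 62,"tx": 0,"ty": 0,"tz": 0,"twist": 0},{"hand": 62,"tx": 0,"ty": -0.6,"tz": 0,"twist": 0},{"hand": 62,"tx": 0,"ty": -0.9,"tz": 0,"twist": 0},{"hand": 62,"tx": 0,"ty": -0.9,"tz": 0,"twist": 0}]'

```text
clock: 12.35
tool_pos: [0.4428, -0.2272, 0.0887]
eef_rot: [[0.992, -0.001, 0.128], [-0.128, 0.0, 0.992], [-0.001, -1.0, 0.0]]
wrist_force: [-0.2, 0.2, 0.3]
opening: 0.0623
```

```bash
python3 -c "
from h import *
plan([.441,-.0115,.09],-7.2,.9)
plan([.441,-.0115,.007],-7.2,.6,[.441,-.0115,.09,-7.2])
"
```

```text
from [ 0.4428 -0.2272  0.0887] -7.4
tx -0.12 ty -0.01 tz 0.89 tw -0.00 
tx -0.12 ty -0.00 tz 0.89 tw -0.00 
tx -0.12 ty -0.01 tz 0.89 tw -0.00 
tx -0.12 ty -0.00 tz 0.89 tw -0.00 
tx -0.12 ty -0.01 tz 0.89 tw -0.01 |
tx -0.13 ty -0.00 tz 0.89 tw -0.00 
tx -0.12 ty -0.01 tz 0.89 tw -0.01 
tx -0.13 ty -0.00 tz 0.90 tw -0.00 
from [ 0.441  -0.0115  0.09  ] -7.2
tx 0.00 ty 0.55 tz 0.00 tw -0.00 
tx 0.00 ty 0.55 tz 0.00 tw -0.00 
tx 0.00 ty 0.56 tz 0.00 tw -0.00 
tx 0.00 ty 0.55 tz 0.00 tw -0.00 
tx 0.00 ty 0.56 tz 0.00 tw -0.00 |
```

move_arm --increments '[{"hand": 58,"tx": -0.12,"ty": 0,"tz": 0.89,"twist": 0},{"hand": 58,"tx": -0.12,"ty": 0,"tz": 0.89,"twist": 0},{"hand": 58,"tx": -0.12,"ty": 0,"tz": 0.89,"twist": 0},{"hand": 58,"tx": -0.12,"ty": 0,"tz": 0.89,"twist": 0},{"hand": 58,"tx": -0.12,"ty": 0,"tz": 0.89,"twist": 0}]'

```text
clock: 12.85
tool_pos: [0.4422, -0.0917, 0.088]
eef_rot: [[0.992, 0.0, 0.128], [-0.128, 0.0, 0.992], [0.0, -1.0, 0.0]]
wrist_force: [0.3, -0.9, -1.2]
opening: 0.0582
```

move_arm --increments '[{"hand": 58,"tx": -0.13,"ty": 0,"tz": 0.89,"twist": 0},{"hand": 58,"tx": -0.13,"ty": 0,"tz": 0.89,"twist": 0},{"hand": 58,"tx": -0.13,"ty": 0,"tz": 0.89,"twist": 0},{"hand": 58,"tx": 0,"ty": 0.4,"tz": 0,"twist": 0}]'

```text
clock: 13.25
tool_pos: [0.4415, -0.0084, 0.0766]
eef_rot: [[0.992, 0.002, 0.124], [-0.124, 0.002, 0.992], [0.002, -1.0, 0.002]]
wrist_force: [0.4, -0.1, 0.4]
opening: 0.058
```

```bash
python3 shot.py c11 side 200,120,340,225;  python3 -c "
from h import *
plan([.441,-.0115,.007],-7.2,.6)"
```

```text
13.3 [ 0.44085828 -0.0101234   0.07466672] [-1.76921432 -0.62401484 -2.46305992]
from [ 0.4409 -0.0101  0.0747] -7.2
tx 0.00 ty 0.56 tz -0.01 tw -0.00 
tx 0.00 ty 0.57 tz -0.01 tw -0.00 
tx 0.01 ty 0.56 tz -0.01 tw -0.00 
tx 0.00 ty 0.57 tz -0.01 tw -0.00
```

View pics/c11.png

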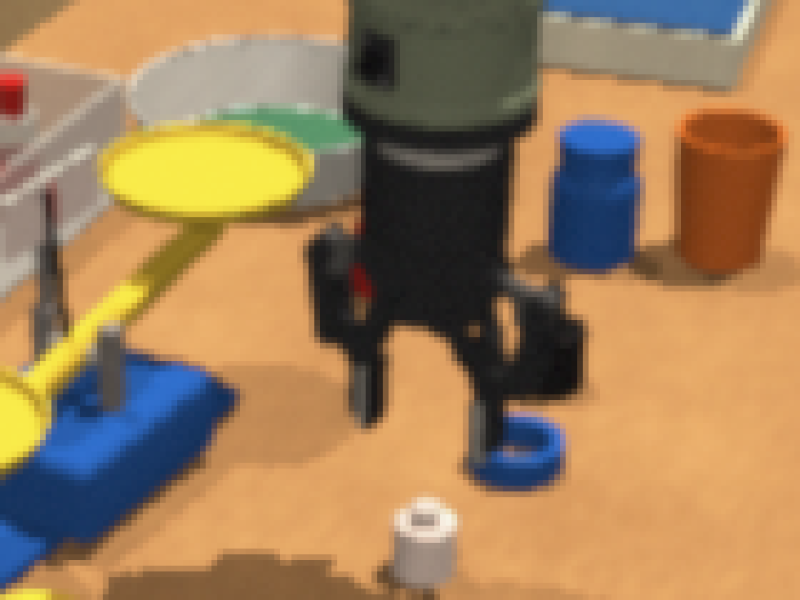

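move_arm --increments '[{"hand": 58,"tx": 0,"ty": 0.56,"tz": -0.02,"twist": 0},{"hand": 58,"tx": 0,"ty": 0.56,"tz": -0.01,"twist": 0},{"hand": 58,"tx": 0,"ty": 0.56,"tz": 0,"twist": 0},{"hand": 58,"tx": 0,"ty": 0.52,"tz": 0,"twist": 0},{"hand": 25,"tx": 0,"ty": 0,"tz": 0,"twist": 0}]'

```text
clock: 13.8
tool_pos: [0.4402, -0.013, 0.0088]
eef_rot: [[0.992, -0.002, 0.129], [-0.129, -0.0, 0.992], [-0.002, -1.0, -0.0]]
wrist_force: [-0.2, -0.8, 0.1]
opening: 0.0452
```

move_arm --increments '[{"hand": 25,"tx": 0,"ty": 0,"tz": 0,"twist": 0},{"hand": 25,"tx": 0,"ty": 0,"tz": 0,"twist": 0},{"hand": 25,"tx": 0,"ty": 0,"tz": 0,"twist": 0}]'

```text
clock: 14.1
tool_pos: [0.4411, -0.0127, 0.0106]
eef_rot: [[0.992, 0.001, 0.128], [-0.128, 0.0, 0.992], [0.001, -1.0, 0.0]]
wrist_force: [1.2, -0.5, -2.0]
opening: 0.033
```

```bash
python3 -c "
from h import *
o=robot.get_obs()['tool_pos'];print(o)
s=[.46,-.02,.14,-7.2]
plan([.46,-.02,.14],-7.2,.9)
plan([.628,-.170,.188],-7.2,.9,s)
"
```

```text
[ 0.44111016 -0.01274802  0.01056959]
from [ 0.4411 -0.0127  0.0106] -7.4
tx 0.13 ty -0.86 tz -0.03 tw -0.01 
tx 0.13 ty -0.86 tz -0.03 tw -0.00 
tx 0.13 ty -0.86 tz -0.03 tw -0.01 
tx 0.13 ty -0.87 tz -0.03 tw -0.00 
tx 0.14 ty -0.86 tz -0.04 tw -0.01 |
from [ 0.46 -0.02  0.14] -7.2
tx 0.88 ty -0.23 tz -0.61 tw -0.00 
tx 0.88 ty -0.23 tz -0.61 tw -0.00 
tx 0.88 ty -0.23 tz -0.61 tw -0.00 
tx 0.89 ty -0.23 tz -0.61 tw -0.00 
tx 0.88 ty -0.23 tz -0.61 tw -0.00 |
tx 0.89 ty -0.23 tz -0.60 tw -0.00 
tx 0.88 ty -0.22 tz -0.61 tw -0.00
```

move_arm --increments '[{"hand": 25,"tx": 0.13,"ty": -0.6,"tz": -0.03,"twist": 0},{"hand": 25,"tx": 0.13,"ty": -0.86,"tz": -0.03,"twist": 0},{"hand": 25,"tx": 0.13,"ty": -0.9,"tz": -0.03,"twist": 0},{"hand": 25,"tx": 0.13,"ty": -0.95,"tz": -0.03,"twist": 0},{"hand": 25,"tx": 0.13,"ty": -0.95,"tz": -0.03,"twist": 0}]'

```text
clock: 14.6
tool_pos: [0.4595, -0.0198, 0.1395]
eef_rot: [[0.992, 0.0, 0.128], [-0.128, -0.0, 0.992], [0.0, -1.0, 0.0]]
wrist_force: [0.2, -0.5, -0.9]
opening: 0.0327
```

move_arm --increments '[{"hand": 25,"tx": 0.88,"ty": -0.25,"tz": -0.61,"twist": 0},{"hand": 25,"tx": 0.88,"ty": -0.25,"tz": -0.61,"twist": 0},{"hand": 25,"tx": 0.88,"ty": -0.25,"tz": -0.61,"twist": 0},{"hand": 25,"tx": 0.88,"ty": -0.25,"tz": -0.61,"twist": 0},{"hand": 25,"tx": 0.88,"ty": -0.2,"tz": -0.61,"twist": 0}]'

```text
clock: 15.1
tool_pos: [0.5794, -0.1285, 0.1749]
eef_rot: [[0.992, 0.001, 0.129], [-0.129, -0.0, 0.992], [0.001, -1.0, 0.0]]
wrist_force: [-0.1, 0.6, -0.6]
opening: 0.0331
```

move_arm --increments '[{"hand": 25,"tx": 0.88,"ty": 0,"tz": -0.61,"twist": 0},{"hand": 25,"tx": 0.88,"ty": 0,"tz": -0.61,"twist": 0},{"hand": 25,"tx": 0,"ty": 0.2,"tz": 0,"twist": 0},{"hand": 25,"tx": 0,"ty": 0,"tz": 0,"twist": 0}]'

```text
clock: 15.5
tool_pos: [0.6258, -0.1704, 0.167]
eef_rot: [[0.992, -0.002, 0.129], [-0.129, 0.001, 0.992], [-0.002, -1.0, 0.0]]
wrist_force: [0.0, 0.4, -0.7]
opening: 0.0327
```

```bash
python3 -c "
from h import *
plan([.629,-.170,.15],-7.2,.3)
"; python3 shot.py c12 side 150,80,310,200
```

```text
from [ 0.6258 -0.1704  0.167 ] -7.4
tx 0.05 ty 0.28 tz 0.01 tw -0.01 
tx 0.05 ty 0.29 tz 0.02 tw -0.02 
15.55 [ 0.6258271  -0.16992938  0.16761551] [ 0.57544396  0.37634709 -0.78583358]
```

View pics/c12.png

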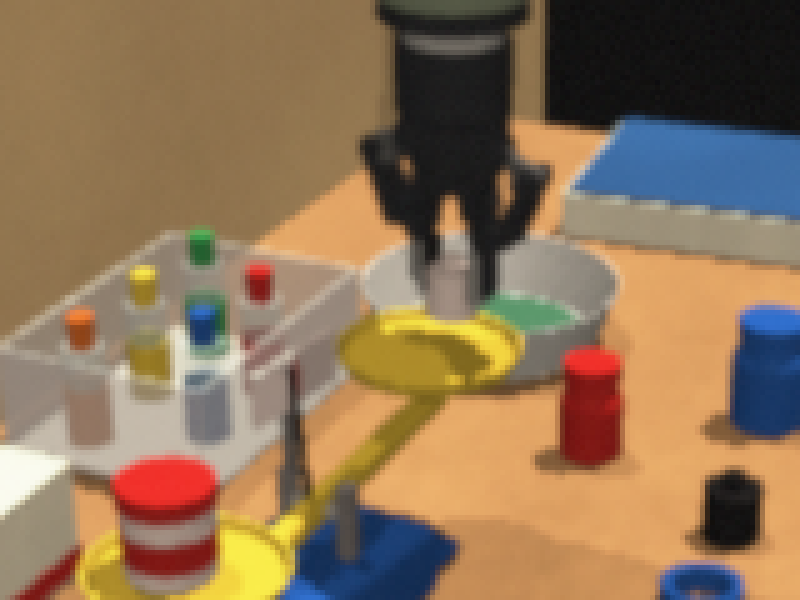

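move_arm --increments '[{"hand": 25,"tx": 0.05,"ty": 0.25,"tz": 0,"twist": 0},{"hand": 25,"tx": 0.05,"ty": 0.25,"tz": 0,"twist": 0},{"hand": 25,"tx": 0,"ty": 0.1,"tz": 0,"twist": 0},{"hand": 25,"tx": 0,"ty": 0.1,"tz": 0,"twist": 0},{"hand": 25,"tx": 0,"ty": 0.1,"tz": 0,"twist": 0}]'

```text
clock: 16.05
tool_pos: [0.6294, -0.1707, 0.1436]
eef_rot: [[0.992, 0.0, 0.128], [-0.128, 0.0, 0.992], [0.0, -1.0, 0.0]]
wrist_force: [-1.3, 0.1, 0.2]
opening: 0.0331
```

move_arm --increments '[{"hand": 25,"tx": 0,"ty": 0.1,"tz": 0,"twist": 0},{"hand": 25,"tx": 0,"ty": 0.08,"tz": 0,"twist": 0},{"hand": 25,"tx": 0,"ty": 0,"tz": 0,"twist": 0},{"hand": 25,"tx": 0,"ty": 0,"tz": 0,"twist": 0},{"hand": 25,"tx": 0,"ty": 0,"tz": 0,"twist": 0}]'

```text
clock: 16.55
tool_pos: [0.6294, -0.1707, 0.1384]
eef_rot: [[0.992, 0.0, 0.128], [-0.128, 0.0, 0.992], [0.0, -1.0, 0.0]]
wrist_force: [-0.6, -0.3, -1.0]
opening: 0.0327
```

```bash
python3 shot.py c13 side 150,80,310,200
```

```text
16.6 [ 0.62938843 -0.17075059  0.13840724] [-0.08885268 -0.19044692 -0.85244979]
```

View pics/c13.png

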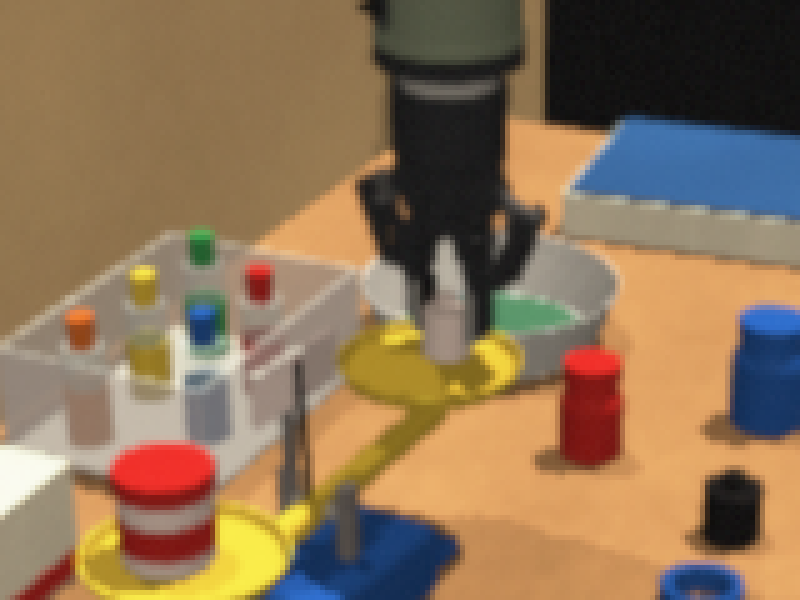

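move_arm --increments '[{"hand": 25,"tx": 0,"ty": 0.05,"tz": 0,"twist": 0},{"hand": 25,"tx": 0,"ty": 0,"tz": 0,"twist": 0},{"hand": 55,"tx": 0,"ty": 0,"tz": 0,"twist": 0},{"hand": 55,"tx": 0,"ty": 0,"tz": 0,"twist": 0},{"hand": 55,"tx": 0,"ty": -0.2,"tz": 0,"twist": 0}]'

```text
clock: 17.1
tool_pos: [0.6291, -0.1707, 0.1424]
eef_rot: [[0.992, -0.001, 0.128], [-0.128, 0.0, 0.992], [-0.001, -1.0, 0.0]]
wrist_force: [-0.0, 0.2, -0.0]
opening: 0.0551
```

move_arm --increments '[{"hand": 55,"tx": 0,"ty": -0.7,"tz": 0,"twist": 0},{"hand": 55,"tx": 0,"ty": -0.9,"tz": 0,"twist": 0},{"hand": 55,"tx": 0,"ty": -0.8,"tz": 0,"twist": 0},{"hand": 55,"tx": -0.9,"ty": 0,"tz": 0,"twist": 0},{"hand": 55,"tx": -0.9,"ty": 0,"tz": 0,"twist": 0}]'

```text
clock: 17.6
tool_pos: [0.5753, -0.1636, 0.2155]
eef_rot: [[0.992, 0.001, 0.128], [-0.128, -0.0, 0.992], [0.001, -1.0, 0.0]]
wrist_force: [0.5, -0.6, -0.7]
opening: 0.0551
```

```bash
python3 -c "
from h import *
plan([.441,.127,.14],-7.2,.95)
"; python3 shot.py c14 side 150,80,310,200; python3 tilt.py pics/c14f.png
```

```text
from [ 0.5753 -0.1636  0.2155] -7.4
tx -0.57 ty 0.25 tz 0.90 tw -0.00 
tx -0.57 ty 0.25 tz 0.90 tw -0.00 
tx -0.57 ty 0.25 tz 0.90 tw -0.00 
tx -0.57 ty 0.25 tz 0.90 tw -0.00 
tx -0.57 ty 0.25 tz 0.91 tw -0.00 |
tx -0.57 ty 0.25 tz 0.90 tw -0.00 
tx -0.57 ty 0.25 tz 0.91 tw -0.01 
tx -0.56 ty 0.26 tz 0.91 tw -0.00 
tx -0.56 ty 0.25 tz 0.90 tw -0.01 
tx -0.57 ty 0.26 tz 0.91 tw -0.00 |
17.65 [ 0.57138189 -0.16351668  0.21561311] [-2.19653005 -1.37016987  1.75908706]
pot shift (-0.625, -3.625, 0.9528757333755493)
0.17 [0. 0.]
0.1 [-0.4748536  -2.56070138]
0.05 [-0.73245692 -4.47289768]
0.02 [-0.85369922 -5.65097678]
0 [-0.92047897 -6.44845213]
-0.02 [-0.97593816 -7.25517731]
-0.05 [-1.03776472 -8.4817971 ]
-0.1 [ -1.08340528 -10.56706608]
```

View pics/c14.png

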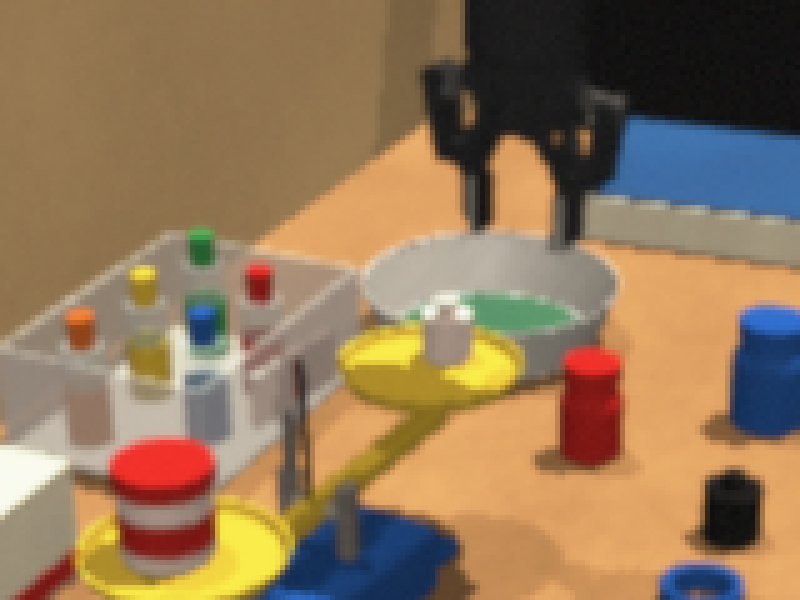

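move_arm --increments '[{"hand": 50,"tx": -0.57,"ty": 0.15,"tz": 0.9,"twist": 0},{"hand": 50,"tx": -0.57,"ty": 0.2,"tz": 0.9,"twist": 0},{"hand": 50,"tx": -0.57,"ty": 0.25,"tz": 0.9,"twist": 0},{"hand": 50,"tx": -0.57,"ty": 0.3,"tz": 0.9,"twist": 0},{"hand": 50,"tx": -0.57,"ty": 0.3,"tz": 0.9,"twist": 0}]'

```text
clock: 18.15
tool_pos: [0.5079, -0.018, 0.1791]
eef_rot: [[0.992, 0.001, 0.129], [-0.129, 0.0, 0.992], [0.001, -1.0, 0.0]]
wrist_force: [1.7, 0.5, 0.2]
opening: 0.05
```

move_arm --increments '[{"hand": 50,"tx": -0.55,"ty": 0.4,"tz": 0.9,"twist": 0},{"hand": 50,"tx": -0.55,"ty": 0.4,"tz": 0.9,"twist": 0},{"hand": 50,"tx": -0.55,"ty": 0.4,"tz": 0.9,"twist": 0},{"hand": 50,"tx": -0.55,"ty": 0.4,"tz": 0.9,"twist": 0},{"hand": 50,"tx": -0.5,"ty": 0.4,"tz": 0.9,"twist": 0}]'

```text
clock: 18.65
tool_pos: [0.445, 0.1265, 0.1189]
eef_rot: [[0.992, 0.001, 0.128], [-0.128, 0.0, 0.992], [0.001, -1.0, 0.0]]
wrist_force: [0.2, 0.4, 0.2]
opening: 0.0502
```

move_arm --increments '[{"hand": 50,"tx": 0,"ty": 0.6,"tz": 0,"twist": 0},{"hand": 50,"tx": 0,"ty": 0,"tz": 0,"twist": 0}]'

```text
clock: 18.85
tool_pos: [0.4448, 0.1258, 0.0999]
eef_rot: [[0.992, -0.002, 0.127], [-0.127, -0.001, 0.992], [-0.002, -1.0, -0.001]]
wrist_force: [0.1, 0.3, 1.1]
opening: 0.0502
```

```bash
python3 shot.py c15 side 150,120,330,255; python3 tilt.py pics/c15f.png | head -1; python3 -c "
from h import *
plan([.441,.127,.004],-7.2,.6)"
```

```text
18.9 [0.44528053 0.12517913 0.10079545] [0.10152813 0.28952778 0.64399585]
pot shift (-0.625, -3.625, 0.9525400996208191)
from [0.4453 0.1252 0.1008] -7.4
tx -0.02 ty 0.54 tz 0.01 tw -0.00 
tx -0.03 ty 0.54 tz 0.01 tw -0.00 
tx -0.02 ty 0.54 tz 0.01 tw -0.01 
tx -0.03 ty 0.54 tz 0.00 tw -0.00 
tx -0.02 ty 0.53 tz 0.01 tw -0.01 |
tx -0.03 ty 0.54 tz 0.00 tw -0.00
```

View pics/c15.png

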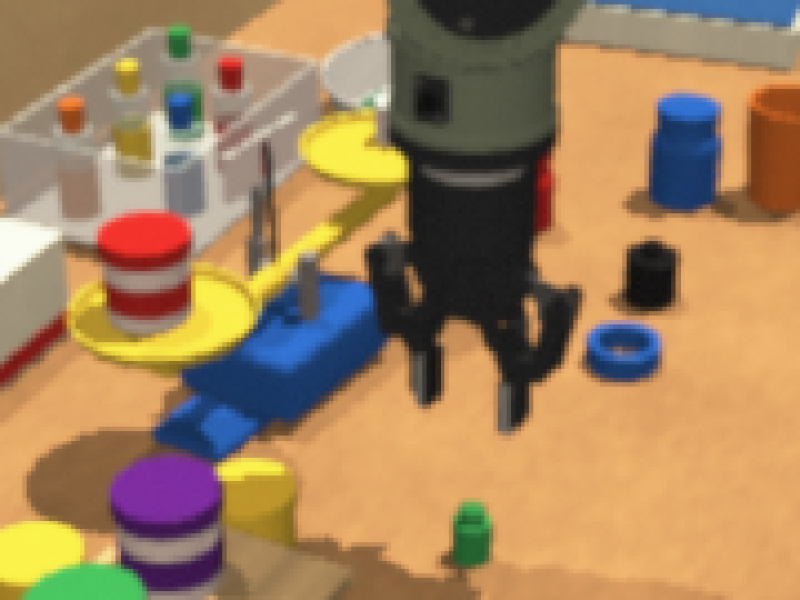

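move_arm --increments '[{"hand": 50,"tx": -0.03,"ty": 0.57,"tz": 0.02,"twist": 0},{"hand": 50,"tx": -0.03,"ty": 0.57,"tz": 0.02,"twist": 0},{"hand": 50,"tx": -0.03,"ty": 0.57,"tz": 0,"twist": 0},{"hand": 50,"tx": -0.03,"ty": 0.57,"tz": 0,"twist": 0},{"hand": 50,"tx": 0,"ty": 0.57,"tz": 0,"twist": 0}]'

```text
clock: 19.4
tool_pos: [0.4428, 0.1264, 0.0157]
eef_rot: [[0.992, 0.001, 0.13], [-0.13, 0.0, 0.992], [0.001, -1.0, 0.0]]
wrist_force: [0.4, 0.2, -0.4]
opening: 0.0502
```

move_arm --increments '[{"hand": 50,"tx": 0,"ty": 0.3,"tz": 0,"twist": 0},{"hand": 18,"tx": 0,"ty": 0,"tz": 0,"twist": 0},{"hand": 18,"tx": 0,"ty": 0,"tz": 0,"twist": 0},{"hand": 18,"tx": 0,"ty": 0,"tz": 0,"twist": 0},{"hand": 18,"tx": 0,"ty": 0,"tz": 0,"twist": 0}]'

```text
clock: 19.9
tool_pos: [0.4424, 0.1269, 0.0071]
eef_rot: [[0.992, 0.001, 0.129], [-0.129, 0.0, 0.992], [0.001, -1.0, 0.001]]
wrist_force: [-0.8, 0.1, 9.1]
opening: 0.0247
```

```bash
python3 -c "
from h import *
o=robot.get_obs()['tool_pos'];print(o)
s=[.455,.11,.15,-7.2]
plan(s[:3],-7.2,.95)
plan([.5,-.09,.19],-7.2,.9,s)
plan([.635,-.119,.175],-7.2,.9,[.5,-.09,.19,-7.2])
"
```

```text
[0.44236003 0.12694105 0.0070639 ]
from [0.4424 0.1269 0.0071] -7.4
tx 0.08 ty -0.79 tz -0.08 tw -0.00 
tx 0.08 ty -0.79 tz -0.09 tw -0.01 
tx 0.08 ty -0.80 tz -0.08 tw -0.00 
tx 0.08 ty -0.79 tz -0.09 tw -0.01 
tx 0.08 ty -0.80 tz -0.08 tw -0.00 |
tx 0.09 ty -0.79 tz -0.09 tw -0.01 
from [0.455 0.11  0.15 ] -7.2
tx 0.29 ty -0.17 tz -0.80 tw -0.00 
tx 0.29 ty -0.17 tz -0.80 tw -0.00 
tx 0.29 ty -0.17 tz -0.80 tw -0.00 
tx 0.29 ty -0.16 tz -0.81 tw -0.00 
tx 0.29 ty -0.17 tz -0.80 tw -0.00 |
tx 0.29 ty -0.16 tz -0.81 tw -0.00 
tx 0.29 ty -0.17 tz -0.80 tw -0.00 
tx 0.29 ty -0.16 tz -0.81 tw -0.00 
from [ 0.5  -0.09  0.19] -7.2
tx 0.76 ty 0.08 tz -0.07 tw -0.00 
tx 0.77 ty 0.08 tz -0.07 tw -0.00 
tx 0.76 ty 0.08 tz -0.06 tw -0.00 
tx 0.77 ty 0.09 tz -0.07 tw -0.00 
tx 0.76 ty 0.08 tz -0.06 tw -0.00 |
tx 0.77 ty 0.09 tz -0.07 tw -0.00
```

move_arm --increments '[{"hand": 18,"tx": 0.08,"ty": -0.5,"tz": -0.05,"twist": 0},{"hand": 18,"tx": 0.08,"ty": -0.9,"tz": -0.08,"twist": 0},{"hand": 18,"tx": 0.08,"ty": -0.95,"tz": -0.08,"twist": 0},{"hand": 18,"tx": 0.08,"ty": -0.95,"tz": -0.1,"twist": 0},{"hand": 18,"tx": 0.1,"ty": -0.95,"tz": -0.2,"twist": 0}]'

```text
clock: 20.4
tool_pos: [0.4524, 0.1102, 0.1355]
eef_rot: [[0.992, 0.0, 0.128], [-0.128, 0.0, 0.992], [0.0, -1.0, 0.0]]
wrist_force: [0.2, -1.4, -1.4]
opening: 0.025
```

move_arm --increments '[{"hand": 18,"tx": 0.29,"ty": -0.4,"tz": -0.8,"twist": 0},{"hand": 18,"tx": 0.29,"ty": -0.4,"tz": -0.8,"twist": 0},{"hand": 18,"tx": 0.29,"ty": -0.3,"tz": -0.8,"twist": 0},{"hand": 18,"tx": 0.29,"ty": -0.3,"tz": -0.8,"twist": 0},{"hand": 18,"tx": 0.29,"ty": -0.2,"tz": -0.8,"twist": 0}]'

```text
clock: 20.9
tool_pos: [0.4804, -0.0156, 0.1828]
eef_rot: [[0.992, 0.001, 0.128], [-0.128, -0.0, 0.992], [0.001, -1.0, 0.0]]
wrist_force: [-0.0, 0.2, -0.2]
opening: 0.0249
```

```bash
python3 shot.py c16 side 150,80,330,215; python3 -c "
from h import *
plan([.5,-.10,.195],-7.2,.9)
plan([.6345,-.125,.175],-7.2,.9,[.5,-.10,.195,-7.2])
"
```

```text
20.95 [ 0.48111271 -0.01982992  0.18329521] [ 0.36726358 -7.336668   -0.73440463]
from [ 0.4811 -0.0198  0.1833] -7.6
tx 0.33 ty -0.13 tz -0.86 tw -0.02 
tx 0.32 ty -0.13 tz -0.85 tw -0.02 
tx 0.32 ty -0.13 tz -0.86 tw -0.02 
from [ 0.5   -0.1    0.195] -7.2
tx 0.76 ty 0.11 tz -0.04 tw -0.00 
tx 0.76 ty 0.11 tz -0.04 tw -0.00 
tx 0.76 ty 0.11 tz -0.05 tw -0.00 
tx 0.76 ty 0.11 tz -0.04 tw -0.00 
tx 0.76 ty 0.11 tz -0.05 tw -0.00 |
tx 0.75 ty 0.12 tz -0.04 tw -0.00
```

View pics/c16.png

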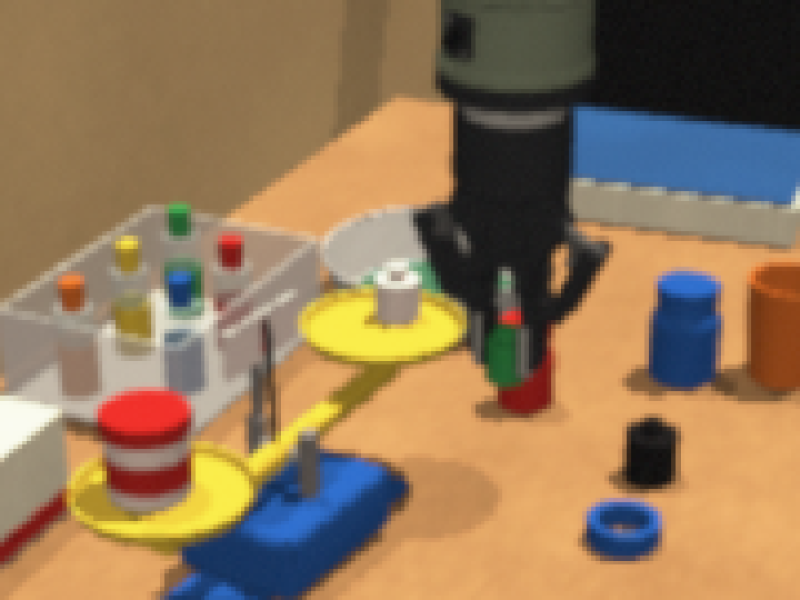

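move_arm --increments '[{"hand": 18,"tx": 0.33,"ty": -0.2,"tz": -0.86,"twist": 0},{"hand": 18,"tx": 0.33,"ty": -0.2,"tz": -0.86,"twist": 0},{"hand": 18,"tx": 0.4,"ty": -0.1,"tz": -0.86,"twist": 0},{"hand": 18,"tx": 0.76,"ty": 0,"tz": -0.05,"twist": 0},{"hand": 18,"tx": 0.76,"ty": 0,"tz": -0.05,"twist": 0}]'

```text
clock: 21.45
tool_pos: [0.5471, -0.105, 0.1974]
eef_rot: [[0.992, 0.0, 0.13], [-0.13, -0.0, 0.992], [0.0, -1.0, -0.0]]
wrist_force: [-0.5, 0.8, 0.0]
opening: 0.0251
```

move_arm --increments '[{"hand": 18,"tx": 0.76,"ty": 0,"tz": -0.05,"twist": 0},{"hand": 18,"tx": 0.76,"ty": 0,"tz": -0.05,"twist": 0},{"hand": 18,"tx": 0.76,"ty": 0,"tz": -0.05,"twist": 0},{"hand": 18,"tx": 0.6,"ty": 0,"tz": -0.05,"twist": 0},{"hand": 18,"tx": 0,"ty": 0,"tz": 0,"twist": 0}]'

```text
clock: 21.95
tool_pos: [0.6326, -0.1212, 0.1964]
eef_rot: [[0.992, -0.0, 0.128], [-0.128, 0.0, 0.992], [-0.0, -1.0, 0.0]]
wrist_force: [-1.4, 0.3, -0.7]
opening: 0.0247
```

```bash
python3 shot.py c17 side 170,80,310,185; python3 -c "
from h import *
plan([.6345,-.125,.145],-7.2,.4)
print(proj('side',[.629,-.171,.1255+.016]))
"
```

```text
22.0 [ 0.63162252 -0.12094273  0.19648014] [-0.54228219  0.06925966 -0.09228063]
from [ 0.6316 -0.1209  0.1965] -7.4
tx 0.02 ty 0.34 tz -0.02 tw -0.00 
tx 0.02 ty 0.34 tz -0.03 tw -0.01 
tx 0.02 ty 0.35 tz -0.02 tw -0.00 
tx 0.03 ty 0.34 tz -0.03 tw -0.01 
tx 0.02 ty 0.35 tz -0.02 tw -0.00 |
[239.47086236 146.02372809]
```

View pics/c17.png

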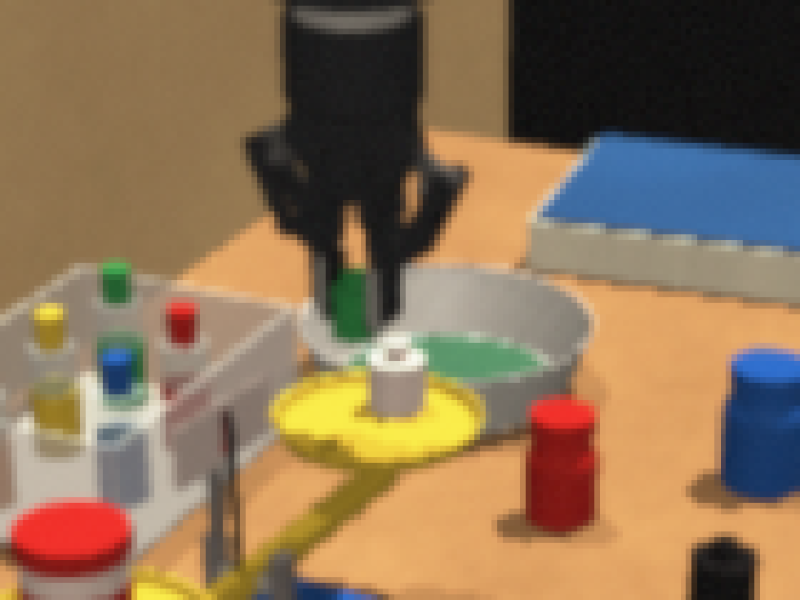

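move_arm --increments '[{"hand": 18,"tx": 0.03,"ty": 0.45,"tz": -0.03,"twist": 0},{"hand": 18,"tx": 0.03,"ty": 0.5,"tz": -0.03,"twist": 0},{"hand": 18,"tx": 0.03,"ty": 0.5,"tz": -0.02,"twist": 0},{"hand": 18,"tx": 0,"ty": 0.4,"tz": 0,"twist": 0},{"hand": 18,"tx": 0,"ty": 0.2,"tz": 0,"twist": 0}]'

```text
clock: 22.5
tool_pos: [0.6332, -0.1238, 0.134]
eef_rot: [[0.992, -0.002, 0.128], [-0.128, 0.0, 0.992], [-0.002, -1.0, 0.0]]
wrist_force: [-0.4, -0.1, 0.0]
opening: 0.025
```

move_arm --increments '[{"hand": 18,"tx": 0,"ty": 0.07,"tz": 0,"twist": 0},{"hand": 18,"tx": 0,"ty": 0.07,"tz": 0,"twist": 0},{"hand": 18,"tx": 0,"ty": 0.05,"tz": 0,"twist": 0},{"hand": 18,"tx": 0,"ty": 0,"tz": 0,"twist": 0},{"hand": 18,"tx": 0,"ty": 0,"tz": 0,"twist": 0}]'

```text
clock: 23.0
tool_pos: [0.634, -0.1239, 0.1299]
eef_rot: [[0.992, 0.0, 0.128], [-0.128, 0.0, 0.992], [0.0, -1.0, 0.0]]
wrist_force: [-0.2, 0.2, -1.0]
opening: 0.0248
```

```bash
python3 shot.py c18 side 170,100,290,190;python3 tilt.py pics/c18f.png | head -1
```

```text
23.05 [ 0.63404658 -0.12388361  0.12983866] [-0.45713212  0.54327232 -0.50269634]
pot shift (-0.625, -4.5, 0.9370661377906799)
```

View pics/c18.png

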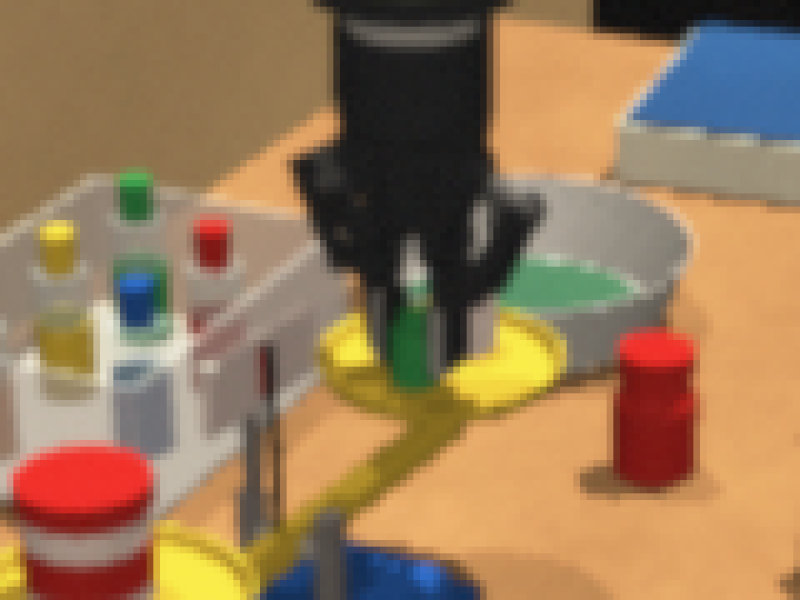

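move_arm --increments '[{"hand": 18,"tx": 0,"ty": 0.06,"tz": 0,"twist": 0},{"hand": 18,"tx": 0,"ty": 0,"tz": 0,"twist": 0},{"hand": 42,"tx": 0,"ty": 0,"tz": 0,"twist": 0},{"hand": 42,"tx": 0,"ty": 0,"tz": 0,"twist": 0},{"hand": 42,"tx": 0,"ty": -0.2,"tz": 0,"twist": 0}]'

```text
clock: 23.55
tool_pos: [0.6336, -0.1238, 0.1334]
eef_rot: [[0.992, -0.001, 0.128], [-0.128, 0.0, 0.992], [-0.001, -1.0, 0.0]]
wrist_force: [0.5, -0.9, 0.1]
opening: 0.0418
```

move_arm --increments '[{"hand": 42,"tx": 0,"ty": -0.7,"tz": 0,"twist": 0},{"hand": 42,"tx": 0,"ty": -0.9,"tz": 0,"twist": 0},{"hand": 42,"tx": 0,"ty": -0.9,"tz": 0,"twist": 0},{"hand": 42,"tx": -0.8,"ty": -0.2,"tz": 0,"twist": 0},{"hand": 42,"tx": -0.9,"ty": 0,"tz": 0,"twist": 0}]'

```text
clock: 24.05
tool_pos: [0.5833, -0.1172, 0.2161]
eef_rot: [[0.992, 0.002, 0.128], [-0.128, -0.0, 0.992], [0.002, -1.0, 0.0]]
wrist_force: [-0.3, 0.7, 0.3]
opening: 0.0423
```

move_arm --increments '[{"hand": 42,"tx": -0.9,"ty": 0,"tz": -0.8,"twist": 0},{"hand": 42,"tx": -0.9,"ty": 0,"tz": -0.8,"twist": 0},{"hand": 42,"tx": -0.9,"ty": 0,"tz": -0.8,"twist": 0},{"hand": 42,"tx": -0.6,"ty": 0,"tz": -0.8,"twist": 0},{"hand": 42,"tx": 0,"ty": 0,"tz": -0.8,"twist": 0}]'

```text
clock: 24.55
tool_pos: [0.468, -0.2246, 0.2158]
eef_rot: [[0.992, -0.0, 0.129], [-0.129, -0.001, 0.992], [-0.0, -1.0, -0.001]]
wrist_force: [-0.0, 0.5, -0.3]
opening: 0.042
```

move_arm --increments '[{"hand": 42,"tx": 0,"ty": 0,"tz": 0,"twist": 0},{"hand": 42,"tx": 0,"ty": 0,"tz": 0,"twist": 0}]'

```text
clock: 24.75
tool_pos: [0.47, -0.2236, 0.2151]
eef_rot: [[0.992, 0.001, 0.129], [-0.129, 0.0, 0.992], [0.001, -1.0, 0.0]]
wrist_force: [-0.1, 0.4, 0.7]
opening: 0.042
```

```bash
python3 shot.py c19 side 150,80,330,215; python3 tilt.py pics/c19f.png; python3 shot.py c19t top 190,110,390,260
```

```text
24.8 [ 0.47012327 -0.222991    0.2150213 ] [0.23672908 0.00619836 0.35077094]
pot shift (-0.75, -5.75, 0.9226476550102234)
0.17 [0. 0.]
0.1 [-0.4748536  -2.56070138]
0.05 [-0.73245692 -4.47289768]
0.02 [-0.85369922 -5.65097678]
0 [-0.92047897 -6.44845213]
-0.02 [-0.97593816 -7.25517731]
-0.05 [-1.03776472 -8.4817971 ]
-0.1 [ -1.08340528 -10.56706608]
24.85 [ 0.47019973 -0.22278159  0.2149756 ] [-0.24041361  0.1933954   0.5712179 ]
```

View pics/c19.png

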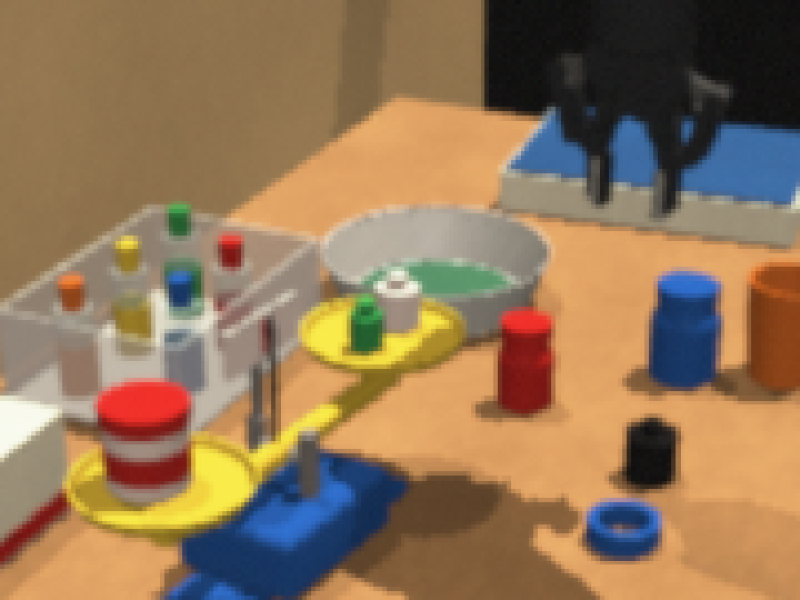

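View pics/c19t.png

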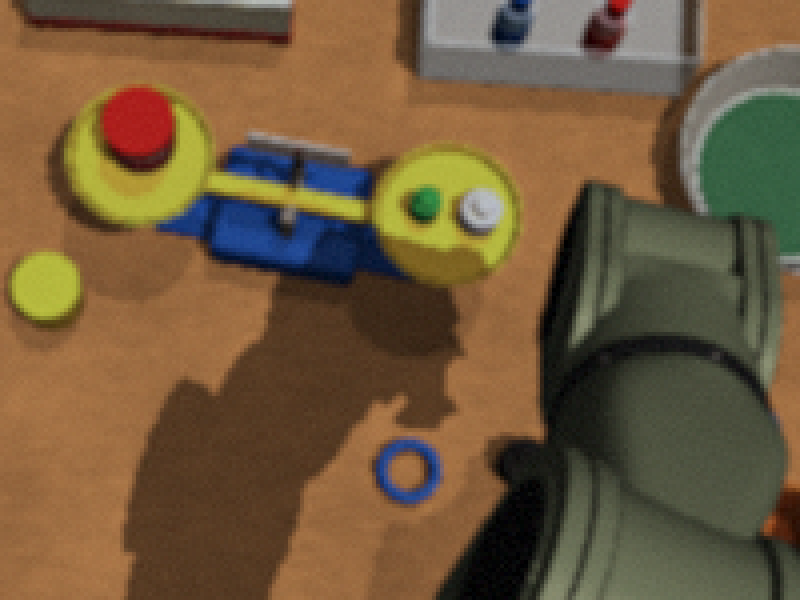

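```bash
python3 -c "
from workcell import robot
print(robot.hand_in(), robot.get_obs()['clock'])"
```

```text
the job is handed in; nothing more can be done
the job is handed in; nothing more can be done
```

The beam is level with the 50 g and 100 g weights in the empty pan, so the red pot weighs about 150 g. I handed the job in with the clock at about 25 s of the 64 s allowed.

- **Finding the pair:** I tried the 200 g weight first. The beam tipped about 0.05 rad towards the weights, so I put that weight back on its original spot on the table. The 100 g weight alone left the pot's side about 0.05 rad down, and adding the 50 g weight balanced it.
- **Last check:** the red pot had shifted 5.75 px in the side picture, which is the shift expected for a level beam if it started at 0.15 rad. Both weights stand upright in the pan, and the gripper is clear of everything. The red pot, the tape roll and the other things in view are where they started.
- **What disagreed:** my first tilt readings were off by about 0.02 rad. I had assumed the beam started at its 0.17 rad stop, but a 150 g pot holds it at 0.15 rad. With that corrected, all three readings agree. When I gripped the 50 g weight, the fingertips touched the table with about 9 N, and setting the 200 g weight back down read about the same. Both are well under the limits.

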